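Clip the press carrier's bare pins

ROBOT

A 6-joint arm with a two-finger parallel gripper is mounted at the origin on the work surface. World frame = base frame: x ahead of the robot, y to its left, z up, the work surface at z = 0. Lengths are in m, angles in degrees, forces in N, time in s.
With the tool pointing down it reaches from about 0.3 to 0.75 m from the base axis. Payload 8.5 kg.
Tool frame: the origin (TCP) lies at the very end of the fingers, on their centre line; the grasp point (between the pads) lies 19 mm behind it; z points along the fingers, y is the direction in which the jaws open and shut (so a half turn about z gives the same grasp; the last joint's range is limited). The gripper opens to 85 mm and grips with 20 to 120 N. Pads are 22 mm wide; open, the fingers measure 114 mm over their backs; the gripper's body (76 mm by 85 mm) begins 54 mm behind the grasp point. The pads swing forward as they close: fully open they stand 13 mm farther back than shut.
Start: joints at [-76.965, 21.807, 74.336, -0, 83.858, -12.336], TCP at [0.236, -0.497, 0.231] pointing down, gripper open.
Joint ranges: [-178.18, 178.18], [-50.72, 133.34], [12.68, 142.11], [-81.47, 261.47], [9.98, 163.14], [-165.26, 165.26]. Speed limits (degrees/s): [136.94, 136.94, 180, 180, 180, 180].

INTERFACE

Orientations are given as a 3x3 rotation matrix whose columns are the frame's x, y, z axes.
In Python, from rig import env, vision, close_job, spotter gives the robot as it stands. The module is installed in compiled form; this text tells all that it offers.
- The arm moves only by the tool jog_arm, never from a script. Its argument "plan" is a list that holds one entry, the list of rows, each a list of 6 numbers: the shift along the tool's x, y, z in units of 40 mm (1.0 is 40 mm), then the turn, a rotation vector about the tool's x, y, z in units of 0.15 rad (1.0 is 0.15 rad). A call has 1 to 10 rows; each row shifts and turns the commanded pose from where the row before left it, along the tool's axes as they then stand; what a row does not reach is not made up. A row lasts 1/10 s, in which the tool goes at most 50 mm and 8.59 degrees, less where a joint would pass 70% of its speed; a pose out of reach is approached as far as the arm can. A call with a number of a shift or a turn outside -1 to 1 is refused whole. A call with a gripper value outside its range is refused whole. "grip" is the opening, from -1 (shut) to 1 (fully open), set as the call begins (left out, the last holds). The fingers move at their own pace and stop on an object; "squeeze" is the grip in N (left out, the last holds). Time passes only in rows, so rows that do not move let the fingers close. It gives the time, the measured TCP pose, the force and the opening at its end, in the units of the state.
- env.observe(): the state, without advancing time (a new reading comes with each control period).
- vision.get_image(name): name is "scene" or "top"; returns (picture, depth): 420x560x3 uint8, red, green, blue; 420x560 float32, m along the optical axis (not along the pixel's ray), 0 where there is no reading.
- vision.camera_info(name): a dict with "fx", "fy", "cx", "cy" (pixels), "k1" (the pictures are not rectified: a ray, as slopes to the right and down, at radius r is drawn at 1 + k1 r^2 times it, then the intrinsics apply), "rvec" (rotation vector, rad) and "tvec" (3), from world to camera coordinates, as OpenCV has them. Camera axes: x right, y down, z forward; pixel columns grow to the right and rows downward; lengths in m; the calibration is good to about 2 mm. A picture is of the moment at which its call begins. camera_info takes no time and is no camera call.
- close_job(): hands the job in, once; it reports no verdict.
Trained networks look in the newest picture that a camera, given by its name, has taken for a name from the list of things; names that differ only in an ending like _2 or _b are one class to them, and where a whole thing is asked for, a point or a joint stands for the part that bears it (a point fixed in the world has none). Each returns a list of dicts, best first, with "score" (0 to 1); they miss things now and then, are a little off and sometimes report something else, mostly with a low value. They report only what shows in the picture. A call takes as long as a camera call. They do not tell look-alikes from the thing itself.
- spotter.trace(camera, query): "pixels" (420x560 bool, what is visible of it) and "rect" ([left, top, right, bottom] in pixels, round what is visible of it).
The state is a dict: "time_s": time; "q": joint angles; "qvel": joint speeds; "joint_efforts": joint torques, N m; "position": TCP position; "tool_rot": TCP orientation; "ft_force": force on the tool from outside, world axes, zero at the start; "wrist_torque": the same for the moment, N m; "grip_width": finger opening in m.
Only numpy, scipy, OpenCV 4.12 (cv2) and the standard library are available. Lean on these libraries where they do the work, as an engineer would, in place of code of your own. Each camera call takes 0.05 s, during which the arm holds its last target.

TASK

Some of the four headed pins on the press's carrier plate have lost their hairpin spring clips: push a spare clip sideways onto each bare pin until it snaps home, lying flat on the plate, and leave the clips that are already fitted alone. Only once every pin has its clip, throw the lock lever right over away from the robot to its far stop. Lay the spares that are left over in the aluminium tray, and leave the tap handle and the other things on the bench where they are.

Things in the scene. Friction and masses are not known exactly. Their poses are not given: they have to be found in the camera images.
- carrier: fixed steel carrier plate of the lever press, 150 mm (own x) by 400 mm (own y), 20 mm thick, origin at the centre of its underside, own x points away from the robot, z up. Four headed pins stand in a row on its top, at own x = +30 mm, 72 mm apart; clips are pushed on from the plate's near side, moving along its +x
- pin1 (a point): foot of pin 1: on its axis at the plate's top face (20 mm above the bench), axes as the carrier's; pin 1 is nearest the lock lever. Shank 18 mm diameter, free from 0 to 16 mm above the plate, then a 30 mm head up to 22 mm: a clip goes on only sideways, under the head, flat on the plate. Bare or already clipped
- pin2 (a point): foot of pin 2: on its axis at the plate's top face (20 mm above the bench), axes as the carrier's; pin 1 is nearest the lock lever. Shank 18 mm diameter, free from 0 to 16 mm above the plate, then a 30 mm head up to 22 mm: a clip goes on only sideways, under the head, flat on the plate. Bare or already clipped
- pin3 (a point): foot of pin 3: on its axis at the plate's top face (20 mm above the bench), axes as the carrier's; pin 1 is nearest the lock lever. Shank 18 mm diameter, free from 0 to 16 mm above the plate, then a 30 mm head up to 22 mm: a clip goes on only sideways, under the head, flat on the plate. Bare or already clipped
- pin4 (a point): foot of pin 4: on its axis at the plate's top face (20 mm above the bench), axes as the carrier's; pin 1 is nearest the lock lever. Shank 18 mm diameter, free from 0 to 16 mm above the plate, then a 30 mm head up to 22 mm: a clip goes on only sideways, under the head, flat on the plate. Bare or already clipped
- spare1: loose spare clip, hairpin spring clip of 8 mm steel wire, 100 mm long, 50 mm wide, 100 g, lying flat. Origin: on its underside at the middle of the seat for the shank; own x points out of its open mouth, z up. The wires run 1.5 to 9.5 mm above the underside; a 6 mm foot plate carries the tail. Mouth tips at x = +36 mm, tail to -64. At the tail an upright lug to grip: x -60 to -34 mm, 10 mm thick in y, top 38 mm above the underside
- spare2: loose spare clip, same make as spare1. Its two springy legs pinch in to a 13 mm gap 10 mm ahead of the seat centre: pushed along its own +x over the 18 mm shank with about 6 to 15 N, they spread until the shank snaps past the pinch into the seat (about 1 mm of play); origin then on the pin's axis
- spare3: loose spare clip, same make as spare1
- spare4: loose spare clip, same make as spare1
- fitted1: clip already snapped on pin 1 at the start, of the same make as the spares, tail towards the carrier's -x; absent (no pose) if pin 1 has none. Leave it alone
- fitted2: clip already snapped on pin 2 at the start, of the same make as the spares, tail towards the carrier's -x; absent (no pose) if pin 2 has none. Leave it alone
- fitted3: clip already snapped on pin 3 at the start, of the same make as the spares, tail towards the carrier's -x; absent (no pose) if pin 3 has none. Leave it alone
- fitted4: clip already snapped on pin 4 at the start, of the same make as the spares, tail towards the carrier's -x; absent (no pose) if pin 4 has none. Leave it alone
- tray: fixed shallow open aluminium tray, 140 (own x) by 200 (own y) by 22 mm high outside, walls and floor 3 mm; origin at the centre of its underside
- lock_lever (a joint): lock lever on the carrier at its -y end: 0 leaning towards the robot (carrier -x), 1.0 rad thrown right over to +x, the far stop; it stays where it is left (light friction), starts between 0 and 0.2
- lock_lever_tip (a point): centre of the lever's knob at its top end, 26 mm in diameter, 80 mm from the pivot; its top stands up to 135 mm above the bench. The pivot lies straight below the middle of the swing; moves with the lever along the carrier's x
- tap_handle: steel tap handle, 110 mm long, 20 mm high, lying among the spares; bystander
- thumb_screw1: brass thumb screw standing on its head, 28 mm wide, 42 mm high; bystander
- thumb_screw2: brass thumb screw like the other; bystander
Mind the look-alikes: they are no part of the job. What is shaped like the spare3 but yellow is not meant.

How it is judged (in metres and radians):
On the way, in this order (a step that is already met when the one before it is completed fails the run):
1. every pin carries a clip that has snapped home, flat on the plate (((horizontal distance between fitted1 and pin1 below 0.005 m and z of fitted1 in the frame of pin1 between -0.006 and 0.006 m and angle between fitted1's own z axis and vertical below 0.12 rad) or (horizontal distance between spare1 and pin1 below 0.005 m and z of spare1 in the frame of pin1 between -0.006 and 0.006 m and angle between spare1's own z axis and vertical below 0.12 rad) or (horizontal distance between spare2 and pin1 below 0.005 m and z of spare2 in the frame of pin1 between -0.006 and 0.006 m and angle between spare2's own z axis and vertical below 0.12 rad) or (horizontal distance between spare3 and pin1 below 0.005 m and z of spare3 in the frame of pin1 between -0.006 and 0.006 m and angle between spare3's own z axis and vertical below 0.12 rad) or (horizontal distance between spare4 and pin1 below 0.005 m and z of spare4 in the frame of pin1 between -0.006 and 0.006 m and angle between spare4's own z axis and vertical below 0.12 rad)) and ((horizontal distance between fitted2 and pin2 below 0.005 m and z of fitted2 in the frame of pin2 between -0.006 and 0.006 m and angle between fitted2's own z axis and vertical below 0.12 rad) or (horizontal distance between spare1 and pin2 below 0.005 m and z of spare1 in the frame of pin2 between -0.006 and 0.006 m and angle between spare1's own z axis and vertical below 0.12 rad) or (horizontal distance between spare2 and pin2 below 0.005 m and z of spare2 in the frame of pin2 between -0.006 and 0.006 m and angle between spare2's own z axis and vertical below 0.12 rad) or (horizontal distance between spare3 and pin2 below 0.005 m and z of spare3 in the frame of pin2 between -0.006 and 0.006 m and angle between spare3's own z axis and vertical below 0.12 rad) or (horizontal distance between spare4 and pin2 below 0.005 m and z of spare4 in the frame of pin2 between -0.006 and 0.006 m and angle between spare4's own z axis and vertical below 0.12 rad)) and ((horizontal distance between fitted3 and pin3 below 0.005 m and z of fitted3 in the frame of pin3 between -0.006 and 0.006 m and angle between fitted3's own z axis and vertical below 0.12 rad) or (horizontal distance between spare1 and pin3 below 0.005 m and z of spare1 in the frame of pin3 between -0.006 and 0.006 m and angle between spare1's own z axis and vertical below 0.12 rad) or (horizontal distance between spare2 and pin3 below 0.005 m and z of spare2 in the frame of pin3 between -0.006 and 0.006 m and angle between spare2's own z axis and vertical below 0.12 rad) or (horizontal distance between spare3 and pin3 below 0.005 m and z of spare3 in the frame of pin3 between -0.006 and 0.006 m and angle between spare3's own z axis and vertical below 0.12 rad) or (horizontal distance between spare4 and pin3 below 0.005 m and z of spare4 in the frame of pin3 between -0.006 and 0.006 m and angle between spare4's own z axis and vertical below 0.12 rad)) and ((horizontal distance between fitted4 and pin4 below 0.005 m and z of fitted4 in the frame of pin4 between -0.006 and 0.006 m and angle between fitted4's own z axis and vertical below 0.12 rad) or (horizontal distance between spare1 and pin4 below 0.005 m and z of spare1 in the frame of pin4 between -0.006 and 0.006 m and angle between spare1's own z axis and vertical below 0.12 rad) or (horizontal distance between spare2 and pin4 below 0.005 m and z of spare2 in the frame of pin4 between -0.006 and 0.006 m and angle between spare2's own z axis and vertical below 0.12 rad) or (horizontal distance between spare3 and pin4 below 0.005 m and z of spare3 in the frame of pin4 between -0.006 and 0.006 m and angle between spare3's own z axis and vertical below 0.12 rad) or (horizontal distance between spare4 and pin4 below 0.005 m and z of spare4 in the frame of pin4 between -0.006 and 0.006 m and angle between spare4's own z axis and vertical below 0.12 rad))), for 0.2 s.
2. the lock lever is thrown over to the far stop (value of joint lock_lever above 0.85 rad), for 0.2 s.
At the end, for the whole second after the job is handed in: every pin has a clip snapped home (shank within 5 mm of the seat centre, underside within 6 mm of the plate, flat within 7 degrees), the lever reads over 0.85 rad, each spare not on a pin lies in the tray (origin inside its walls, under 30 mm above its underside), all spares at rest (all of step 1 and value of joint lock_lever above 0.85 rad and ((horizontal distance between spare1 and pin1 below 0.005 m and z of spare1 in the frame of pin1 between -0.006 and 0.006 m and angle between spare1's own z axis and vertical below 0.12 rad) or (horizontal distance between spare1 and pin2 below 0.005 m and z of spare1 in the frame of pin2 between -0.006 and 0.006 m and angle between spare1's own z axis and vertical below 0.12 rad) or (horizontal distance between spare1 and pin3 below 0.005 m and z of spare1 in the frame of pin3 between -0.006 and 0.006 m and angle between spare1's own z axis and vertical below 0.12 rad) or (horizontal distance between spare1 and pin4 below 0.005 m and z of spare1 in the frame of pin4 between -0.006 and 0.006 m and angle between spare1's own z axis and vertical below 0.12 rad) or (x of spare1 in the frame of tray between -0.065 and 0.065 m and y of spare1 in the frame of tray between -0.095 and 0.095 m and z of spare1 in the frame of tray between -0.005 and 0.03 m)) and ((horizontal distance between spare2 and pin1 below 0.005 m and z of spare2 in the frame of pin1 between -0.006 and 0.006 m and angle between spare2's own z axis and vertical below 0.12 rad) or (horizontal distance between spare2 and pin2 below 0.005 m and z of spare2 in the frame of pin2 between -0.006 and 0.006 m and angle between spare2's own z axis and vertical below 0.12 rad) or (horizontal distance between spare2 and pin3 below 0.005 m and z of spare2 in the frame of pin3 between -0.006 and 0.006 m and angle between spare2's own z axis and vertical below 0.12 rad) or (horizontal distance between spare2 and pin4 below 0.005 m and z of spare2 in the frame of pin4 between -0.006 and 0.006 m and angle between spare2's own z axis and vertical below 0.12 rad) or (x of spare2 in the frame of tray between -0.065 and 0.065 m and y of spare2 in the frame of tray between -0.095 and 0.095 m and z of spare2 in the frame of tray between -0.005 and 0.03 m)) and ((horizontal distance between spare3 and pin1 below 0.005 m and z of spare3 in the frame of pin1 between -0.006 and 0.006 m and angle between spare3's own z axis and vertical below 0.12 rad) or (horizontal distance between spare3 and pin2 below 0.005 m and z of spare3 in the frame of pin2 between -0.006 and 0.006 m and angle between spare3's own z axis and vertical below 0.12 rad) or (horizontal distance between spare3 and pin3 below 0.005 m and z of spare3 in the frame of pin3 between -0.006 and 0.006 m and angle between spare3's own z axis and vertical below 0.12 rad) or (horizontal distance between spare3 and pin4 below 0.005 m and z of spare3 in the frame of pin4 between -0.006 and 0.006 m and angle between spare3's own z axis and vertical below 0.12 rad) or (x of spare3 in the frame of tray between -0.065 and 0.065 m and y of spare3 in the frame of tray between -0.095 and 0.095 m and z of spare3 in the frame of tray between -0.005 and 0.03 m)) and ((horizontal distance between spare4 and pin1 below 0.005 m and z of spare4 in the frame of pin1 between -0.006 and 0.006 m and angle between spare4's own z axis and vertical below 0.12 rad) or (horizontal distance between spare4 and pin2 below 0.005 m and z of spare4 in the frame of pin2 between -0.006 and 0.006 m and angle between spare4's own z axis and vertical below 0.12 rad) or (horizontal distance between spare4 and pin3 below 0.005 m and z of spare4 in the frame of pin3 between -0.006 and 0.006 m and angle between spare4's own z axis and vertical below 0.12 rad) or (horizontal distance between spare4 and pin4 below 0.005 m and z of spare4 in the frame of pin4 between -0.006 and 0.006 m and angle between spare4's own z axis and vertical below 0.12 rad) or (x of spare4 in the frame of tray between -0.065 and 0.065 m and y of spare4 in the frame of tray between -0.095 and 0.095 m and z of spare4 in the frame of tray between -0.005 and 0.03 m)) and linear speed of each of spare1, spare2, spare3, spare4 below 0.02 m/s); the robot touches nothing.
It fails at once if a clip that was already fitted is pulled off or shifted more than 20 mm (distance of any of fitted1, fitted2, fitted3, fitted4 from where it was at the start of the episode above 0.02 m).
It fails at once if a bystander is shifted more than 80 mm (distance of any of tap_handle, thumb_screw1, thumb_screw2 from where it was at the start of the episode above 0.08 m).
Of fitted1, fitted2, fitted3, fitted4 only 1 to 2 are there at a start; the rules pass over those that are not, and their reading is None.
At some moment in a run one of spare1, spare2, spare3, spare4 may be knocked a few centimetres aside while the robot is not near it.
It also fails if it takes over 200 s, if anything falls off the work surface, if the arm or the gripper's body presses on something with over 40 N, if the wrist force passes 120 N, or if a joint passes its speed limit or range.

## Working session

There is one attempt and no reset: what is moved stays moved. The work goes in short steps, Python scripts to look and compute and a tool call to move; the robot and the scene stay as the last step left them, time stands still between calls to the robot, and variables do not carry over. Pictures are saved under pics/ and viewed, and the job is handed in when it is done.

Besides the shell and the picture viewer there is one more tool, called after "Call:" as name(argument=value, ...), one argument or row to a line, values as JSON. jog_arm: Moves the arm, as the interface text tells. Its arguments: {"type":"object","properties":{"plan":{"type":"array"},"grip":{"type":"number"},"squeeze":{"type":"number"}},"required":["plan"]}

```bash
mkdir -p pics; ls; python3 - <<'E'
from rig import env, vision, spotter
import cv2, numpy as np
o=env.observe(); print({k:np.round(v,3).tolist() for k,v in o.items()})
for n in("scene","top"):
    p,d=vision.get_image(n); cv2.imwrite(f"pics/{n}0.png",p[:,:,::-1]); np.save(f"{n}0.npy",d)
    c=vision.camera_info(n);print(c)
    R=cv2.Rodrigues(np.array(c['rvec'],float))[0]; print(n,-R.T@np.array(c['tvec']))
E
```

```text
pics
{'time_s': 0.0, 'q': [-76.966, 21.841, 74.384, -0.0, 83.859, -12.336], 'qvel': [-0.074, 0.058, 0.026, -0.086, -0.01, -0.064], 'joint_efforts': [-0.001, -44.846, -23.128, -0.0, 0.005, -0.0], 'position': [0.236, -0.497, 0.231], 'tool_rot': [[0.904, 0.428, -0.0], [0.428, -0.904, 0.001], [0.0, -0.001, -1.0]], 'ft_force': [0.278, 0.061, -0.403], 'wrist_torque': [-0.017, 0.001, 0.03], 'grip_width': 0.086}
{'fx': 417.1116065694066, 'fy': 417.1116065694066, 'cx': 277.2445083791544, 'cy': 211.73823732658258, 'k1': -0.016736894797138958, 'rvec': array([ 2.08947464,  0.98200339, -0.48589157]), 'tvec': array([-0.26826888, -0.1778268 ,  1.35927927])}
scene [ 1.07819533 -0.51490791  0.72359891]
{'fx': 393.47847530793587, 'fy': 393.47847530793587, 'cx': 271.4815132072181, 'cy': 201.76298626421587, 'k1': -0.04354434829721497, 'rvec': array([ 2.10394282, -2.15584631,  0.19729024]), 'tvec': array([-0.03878238,  0.53831633,  1.14147583])}
top [ 0.32513933 -0.04280889  1.21930613]
```

View pics/scene0.png

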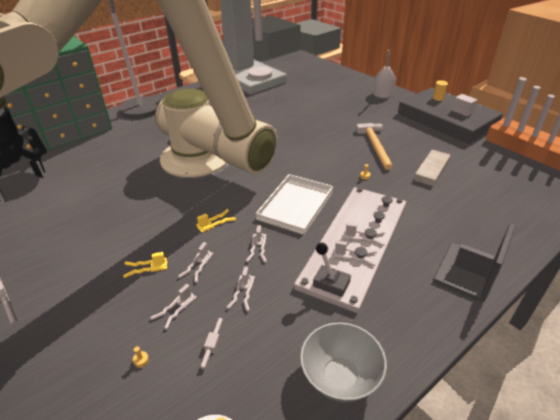

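View pics/top0.png

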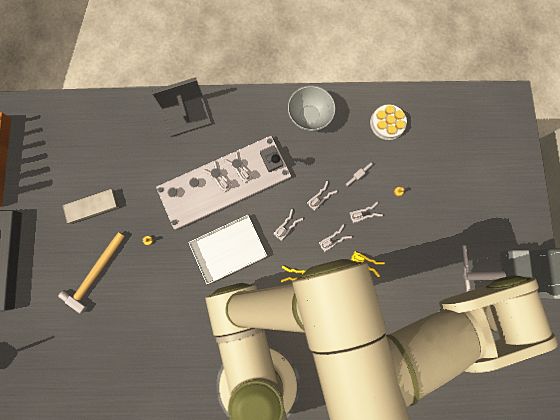

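```bash
python3 - <<'E'
import cv2
p=cv2.imread('pics/top0.png'); cv2.imwrite('pics/t1.png',cv2.resize(p[120:290,150:420],None,fx=2.96,fy=2.96,interpolation=cv2.INTER_CUBIC))
p=cv2.imread('pics/scene0.png'); cv2.imwrite('pics/s1.png',cv2.resize(p[170:370,120:420],None,fx=2.6,fy=2.6,interpolation=cv2.INTER_CUBIC))
E
```

```text
(no output)
```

View pics/t1.png

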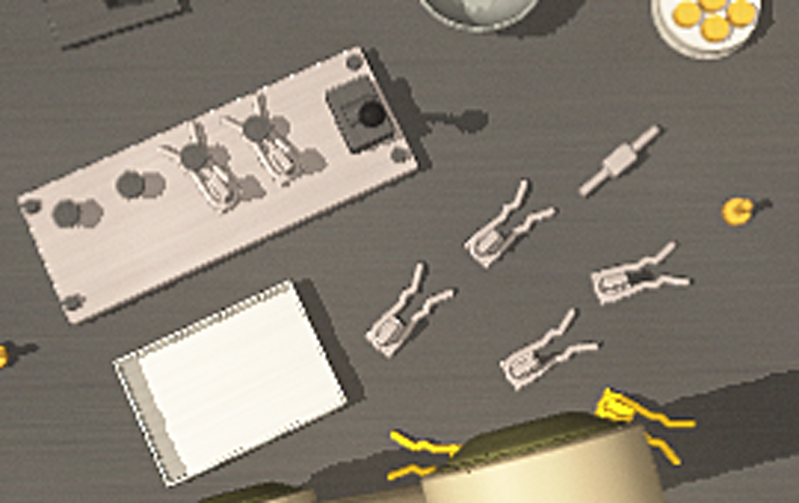

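View pics/s1.png

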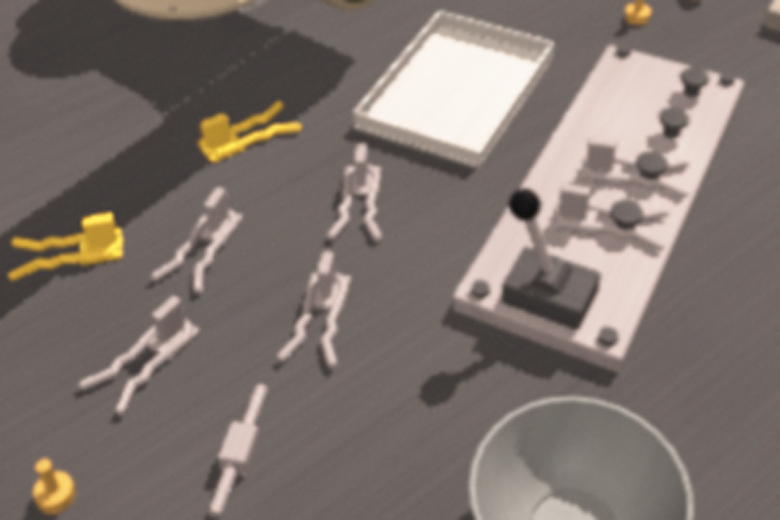

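```bash
cat > h.py <<'E'
import cv2, numpy as np
from rig import env, vision, spotter
def cam(n):
    c=vision.camera_info(n); K=np.array([[c['fx'],0,c['cx']],[0,c['fy'],c['cy']],[0,0,1]])
    return K,np.array([c['k1'],0,0,0,0.]),np.array(c['rvec'],float),np.array(c['tvec'],float)
def proj(n,P):
    K,D,r,t=cam(n); return cv2.projectPoints(np.asarray(P,float).reshape(-1,3),r,t,K,D)[0].reshape(-1,2)
def cloud(n,d):
    K,D,r,t=cam(n); v,u=np.mgrid[0:d.shape[0],0:d.shape[1]]
    s=cv2.undistortPoints(np.stack([u,v],-1).reshape(-1,1,2).astype(float),K,D).reshape(-1,2)
    z=d.reshape(-1,1); pc=np.hstack([s*z,z]); R=cv2.Rodrigues(r)[0]
    W=(pc-t)@R; W[d.ravel()<=0]=np.nan; return W.reshape(*d.shape,3)
def pix2plane(n,uv,z):
    K,D,r,t=cam(n); s=cv2.undistortPoints(np.asarray(uv,float).reshape(-1,1,2),K,D).reshape(-1,2)
    R=cv2.Rodrigues(r)[0]; C=-R.T@t; d=np.hstack([s,np.ones((len(s),1))])@R
    return C+d*((z-C[2])/d[:,2])[:,None]
def show(name,img): cv2.imwrite('pics/'+name,img)
E
python3 - <<'E'
from h import *
np.set_printoptions(precision=4,suppress=True)
for n in("scene","top"):
    p,d=vision.get_image(n); np.savez(f'{n}.npz',p=p,d=d); W=cloud(n,d)
    for q in ("spare1","tray","carrier","lock_lever","fitted1","tap_handle"):
        r=spotter.trace(n,q)
        for i,x in enumerate(r):
            m=x['pixels']; w=W[m]; w=w[~np.isnan(w[:,0])]
            print(n,q,round(x['score'],2),np.round(x['rect']),m.sum(),np.median(w,0) if len(w) else None, np.percentile(w[:,2],[2,50,98]) if len(w) else None)
            np.save(f'm_{n}_{q}_{i}.npy',m)
E
```

```text
scene spare1 0.76 [180. 240. 213. 283.] 408 [ 0.4171 -0.227   0.0094] [-0.0007  0.0094  0.0389]
scene spare1 0.65 [230. 266. 256. 313.] 496 [ 0.5527 -0.1992  0.0088] [-0.0005  0.0088  0.0389]
scene spare1 0.56 [124. 254. 168. 276.] 493 [ 0.3628 -0.326   0.009 ] [-0.0002  0.009   0.0389]
scene spare1 0.55 [201. 216. 230. 233.] 242 [ 0.3194 -0.1517  0.0098] [0.0023 0.0098 0.0393]
scene tray 0.62 [252. 172. 333. 237.] 2816 [0.3989 0.0832 0.0046] [0.0008 0.0046 0.0233]
scene carrier 0.74 [293. 186. 404. 311.] 6727 [0.6419 0.0435 0.021 ] [0.0083 0.021  0.102 ]
scene lock_lever 0.55 [318. 240. 332. 273.] 231 [ 0.662  -0.0649  0.1153] [0.054  0.1153 0.1305]
scene fitted1 0.68 [340. 222. 386. 245.] 349 [0.6085 0.0933 0.0298] [0.023  0.0298 0.0595]
scene tap_handle 0.86 [201. 317. 222. 372.] 504 [ 0.6315 -0.3318  0.0144] [-0.0009  0.0144  0.0219]
top spare1 0.74 [273. 211. 303. 238.] 264 [ 0.4627 -0.0913  0.0087] [-0.0011  0.0087  0.0399]
top spare1 0.68 [352. 254. 381. 274.] 155 [ 0.3622 -0.3192  0.0098] [0.0036 0.0098 0.0413]
top spare1 0.58 [306. 181. 337. 210.] 253 [ 0.5492 -0.1963  0.009
[... 246 characters left out ...]
4. 283.] 72 [ 0.3318 -0.1063  0.0092] [0.002  0.0092 0.0138]
top spare1 0.3 [348. 162. 374. 187.] 157 [ 0.6252 -0.3293  0.0166] [-0.      0.0166  0.0238]
top tray 0.86 [189. 216. 270. 283.] 3049 [0.4013 0.0884 0.0041] [-0.0011  0.0041  0.0237]
top carrier 0.58 [158. 141. 293. 225.] 5578 [0.6046 0.1072 0.0214] [0.015  0.0214 0.0499]
top lock_lever 0.38 [274. 154. 279. 160.] 41 [ 0.651  -0.0645  0.1283] [0.1218 0.1283 0.1336]
top fitted1 0.61 [207. 160. 232. 193.] 171 [0.6039 0.0966 0.0302] [0.0232 0.0302 0.0605]
top fitted1 0.48 [226. 154. 250. 183.] 152 [0.63   0.0309 0.0304] [0.0245 0.0304 0.0619]
top tap_handle 0.61 [349. 164. 373. 183.] 107 [ 0.6245 -0.3271  0.0177] [0.0045 0.0177 0.0239]
```

```bash
cat > meas.py <<'E'
from h import *
from scipy.optimize import minimize
np.set_printoptions(precision=4,suppress=True)
from scipy import ndimage
def clouds(names=("scene","top"),take=True):
    out={}
    for n in names:
        p,d=vision.get_image(n); out[n]=(p,d,cloud(n,d))
    return out
def clip_seg(W,lo,hi,zr=(0.006,0.045)):
    m=(W[...,2]>zr[0])&(W[...,2]<zr[1])&(W[...,0]>lo[0])&(W[...,0]<hi[0])&(W[...,1]>lo[1])&(W[...,1]<hi[1]); return m
def find_clips(W,p,zb=0.,lo=(0.28,-0.45),hi=(0.75,0.0)):
    m=clip_seg(W,lo,hi,(zb+.005,zb+.06)); L,k=ndimage.label(ndimage.binary_closing(m,iterations=1),np.ones((3,3))); res=[]
    for i in range(1,k+1):
        q=(L==i)&m
        if q.sum()<40: continue
        w=W[q]; col=np.median(p[q],0)
        lug=w[w[:,2]>zb+.03]
        r=dict(n=int(q.sum()),c=np.median(w,0),col=col,zmax=np.percentile(w[:,2],98))
        if len(lug)>4:
            lc=np.median(lug[lug[:,2]>zb+.033][:,:2],0) if (lug[:,2]>zb+.033).any() else lug[:,:2].mean(0)
            # fit axis: yaw s.t. points symmetric; template = legs centroid dir
            far=w[w[:,2]<zb+.02][:,:2]; dd=far-lc; dist=np.linalg.norm(dd,axis=1)
            f=dd[dist>.035]; a=f.sum(0); yaw=np.arctan2(a[1],a[0])
            r.update(lug=lc,yaw=np.degrees(yaw),reach=dist.max(),seat=lc+.047*np.array([np.cos(yaw),np.sin(yaw)]))
        res.append(r)
    return res
E
python3 - <<'E'
from meas import *
for n in("scene","top"):
    z=np.load(n+'.npz'); W=cloud(n,z['d'])
    for r in find_clips(W,z['p']): print(n,{k:np.round(v,3).tolist() for k,v in r.items()})
    # carrier
    m=clip_seg(W,(.45,-.15),(.8,.35),(.013,.027)); L,k=ndimage.label(m); s=ndimage.sum(m,L,range(1,k+1)); b=L==1+np.argmax(s)
    w=W[b]; print('plate z',np.median(w[:,2]),cv2.minAreaRect((w[:,:2]*1000).astype(np.float32)))
    h=clip_seg(W,(.45,-.15),(.8,.35),(.036,.075)); L,k=ndimage.label(h,np.ones((3,3)))
    for i in range(1,k+1):
        w=W[L==i]
        if len(w)>8: print('  blob',len(w),w.mean(0),w.min(0),w.max(0))
    h=clip_seg(W,(.45,-.15),(.8,.35),(.10,.15)); w=W[h]; print('knob',len(w),w.mean(0),w.min(0),w.max(0))
    m=clip_seg(W,(.25,-.1),(.55,.25),(.001,.028)) ; w=W[m]
    m=clip_seg(W,(.25,-.1),(.55,.25),(.012,.028)); L,k=ndimage.label(m,np.ones((3,3))); s=ndimage.sum(m,L,range(1,k+1)); w=W[L==1+np.argmax(s)]; print('tray',w.mean(0),cv2.minAreaRect((w[:,:2]*1000).astype(np.float32)))
E
```

```text
scene {'n': 195, 'c': [0.409, -0.016, 0.016], 'col': [163.0, 150.0, 139.0], 'zmax': 0.024}
scene {'n': 318, 'c': [0.319, -0.148, 0.01], 'col': [192.5, 150.5, 57.0], 'zmax': 0.04, 'lug': [0.317, -0.158], 'yaw': 85.103, 'reach': 0.085, 'seat': [0.321, -0.112]}
scene {'n': 307, 'c': [0.459, -0.088, 0.01], 'col': [183.0, 164.0, 158.0], 'zmax': 0.039, 'lug': [0.45, -0.078], 'yaw': -44.162, 'reach': 0.082, 'seat': [0.483, -0.111]}
scene {'n': 380, 'c': [0.419, -0.228, 0.01], 'col': [176.0, 156.5, 151.0], 'zmax': 0.039, 'lug': [0.41, -0.215], 'yaw': -59.856, 'reach': 0.086, 'seat': [0.433, -0.256]}
scene {'n': 2312, 'c': [0.683, -0.061, 0.021], 'col': [145.0, 128.0, 124.0], 'zmax': 0.054, 'lug': [0.685, -0.061], 'yaw': 168.684, 'reach': 0.128, 'seat': [0.639, -0.052]}
scene {'n': 417, 'c': [0.363, -0.324, 0.01], 'col': [199.0, 156.0, 57.0], 'zmax': 0.039, 'lug': [0.366, -0.31], 'yaw': -115.848, 'reach': 0.086, 'seat': [0.345, -0.353]}
scene {'n': 407, 'c': [0.551, -0.196, 0.01], 'col': [184.0, 164.0, 159.0], 'zmax': 0.039, 'lug': [0.54, -0.185], 'yaw': -47.741, 'reach': 0.083, 'seat': [0.57
[... 3276 characters left out ...]
    0.0609]
  blob 67 [0.6636 0.0545 0.0424] [0.649  0.0422 0.038 ] [0.6765 0.0676 0.0491]
  blob 69 [0.6356 0.1202 0.0427] [0.622  0.1073 0.0375] [0.6487 0.1329 0.0483]
  blob 35 [0.6246 0.0258 0.055 ] [0.6145 0.0173 0.0361] [0.635  0.036  0.0628]
  blob 72 [0.6055 0.1859 0.0434] [0.5926 0.1719 0.0385] [0.6194 0.1999 0.0496]
  blob 35 [0.5965 0.0901 0.0557] [0.5866 0.0804 0.0365] [0.6092 0.1012 0.0621]
  blob 75 [0.5773 0.2523 0.0428] [0.5638 0.2389 0.037 ] [0.5917 0.2674 0.0475]
knob 65 [ 0.6511 -0.0651  0.126 ] [ 0.6408 -0.0763  0.1146] [ 0.6638 -0.053   0.136 ]
tray [0.5206 0.183  0.0207] ((508.9003601074219, 154.0854034423828), (83.51622009277344, 193.1506805419922), 1.1289684772491455)
```

```bash
cat > plan.py <<'E'
import sys
from h import *
from scipy.spatial.transform import Rotation as Ro
def plan(x,y,z,yaw,nr=None,nt=None):
    o=env.observe(); R=np.array(o['tool_rot']); p=np.array(o['position']); a=np.radians(yaw)
    T=np.array([[np.cos(a),np.sin(a),0],[np.sin(a),-np.cos(a),0],[0,0,-1]])
    rv=Ro.from_matrix(R.T@T).as_rotvec()/0.15; d=T.T@(np.array([x,y,z])-p)/0.04
    nr=nr or int(np.ceil(np.abs(rv).max()/.8)); nt=nt or int(np.ceil(np.linalg.norm(d)/.7))
    print('t',round(o['time_s'],2),'pos',np.round(p,4),'q',np.round(o['q'],0),'f',np.round(o['ft_force'],1),'w',round(o['grip_width'],4))
    print('turn total',np.round(rv,2),nr,'x',np.round(rv/max(nr,1),3)); print('shift total',np.round(d,2),nt,'x',np.round(d/max(nt,1),3))
if __name__=='__main__': plan(*map(float,sys.argv[1:5]))
E
python3 plan.py 0.448 -0.0765 0.12 -44
```

```text
t 0.8 pos [ 0.2356 -0.4969  0.2313] q [-77.  22.  74.   0.  84. -12.] f [-0.2 -0.3  0.7] w 0.0852
turn total [ 0.   -0.    8.07] 11 x [ 0.    -0.     0.734]
shift total [ -3.48 -11.25   2.78] 18 x [-0.193 -0.625  0.155]
```

Call:
jog_arm(
  plan=[
    [[0,0,0,0,0,0.8],[0,0,0,0,0,0.8],[0,0,0,0,0,0.8],[0,0,0,0,0,0.8],[0,0,0,0,0,0.8],[0,0,0,0,0,0.8],[0,0,0,0,0,0.8],[0,0,0,0,0,0.8],[0,0,0,0,0,0.8],[0,0,0,0,0,0.87]],
  ],
  grip=0.2,
  squeeze=60,
)

```text
time_s: 1.8
position: [0.2357, -0.4969, 0.2313]
tool_rot: [[0.716, -0.698, -0.0], [-0.698, -0.716, 0.0], [-0.0, 0.0, -1.0]]
ft_force: [0.3, 0.8, 0.1]
grip_width: 0.0515
```

Call:
jog_arm(
  plan=[
    [[-0.19,-0.62,0.15,0,0,0],[-0.19,-0.62,0.15,0,0,0],[-0.19,-0.62,0.15,0,0,0],[-0.19,-0.62,0.15,0,0,0],[-0.19,-0.62,0.15,0,0,0],[-0.19,-0.62,0.15,0,0,0],[-0.19,-0.62,0.15,0,0,0],[-0.19,-0.62,0.15,0,0,0],[-0.19,-0.62,0.15,0,0,0]],
  ],
)

```text
time_s: 2.7
position: [0.3418, -0.2879, 0.1772]
tool_rot: [[0.719, -0.695, 0.0], [-0.695, -0.719, -0.0], [0.0, 0.0, -1.0]]
ft_force: [0.5, -0.4, 0.2]
grip_width: 0.051
```

Call:
jog_arm(
  plan=[
    [[-0.19,-0.62,0.15,0,0,0],[-0.19,-0.62,0.15,0,0,0],[-0.19,-0.62,0.15,0,0,0],[-0.19,-0.62,0.15,0,0,0],[-0.19,-0.62,0.15,0,0,0],[-0.19,-0.62,0.15,0,0,0],[-0.19,-0.62,0.15,0,0,0],[-0.19,-0.62,0.15,0,0,0],[0,0,0,0,0,0],[0,0,0,0,0,0]],
  ],
)

```text
time_s: 3.7
position: [0.4355, -0.1038, 0.1294]
tool_rot: [[0.72, -0.694, -0.0], [-0.694, -0.72, -0.0], [0.0, 0.0, -1.0]]
ft_force: [0.3, -0.4, 0.2]
grip_width: 0.0511
```

```bash
python3 plan.py 0.448 -0.0765 0.014 -44; python3 - <<'E'
from meas import *
C=clouds(("scene","top"))
for n in C:
    p,d,W=C[n]; show(f'{n}2.png',p[:,:,::-1])
    for r in find_clips(W,p): 
        if 'lug' in r: print(n,{k:np.round(v,3).tolist() for k,v in r.items() if k in('n','lug','yaw','col','reach')})
E
```

```text
t 3.7 pos [ 0.4355 -0.1038  0.1294] q [-29.  18.  99.  -0.  63. 105.] f [ 0.3 -0.4  0.2] w 0.0511
turn total [ 0.   -0.    0.01] 1 x [ 0.002 -0.     0.01 ]
shift total [-0.25 -0.71  2.88] 5 x [-0.05  -0.141  0.577]
scene {'n': 310, 'col': [233.0, 194.5, 73.0], 'lug': [0.316, -0.159], 'yaw': 84.15, 'reach': 0.086}
scene {'n': 312, 'col': [187.5, 168.5, 162.5], 'lug': [0.448, -0.077], 'yaw': -42.952, 'reach': 0.085}
scene {'n': 367, 'col': [162.0, 144.0, 138.0], 'lug': [0.41, -0.216], 'yaw': -59.356, 'reach': 0.085}
scene {'n': 2315, 'col': [150.0, 133.0, 128.0], 'lug': [0.686, -0.061], 'yaw': 164.049, 'reach': 0.118}
scene {'n': 411, 'col': [202.0, 159.0, 58.0], 'lug': [0.367, -0.311], 'yaw': -116.659, 'reach': 0.086}
scene {'n': 410, 'col': [188.0, 169.0, 162.0], 'lug': [0.539, -0.185], 'yaw': -47.59, 'reach': 0.085}
scene {'n': 493, 'col': [126.0, 112.0, 107.0], 'lug': [0.496, -0.314], 'yaw': -74.437, 'reach': 0.084}
top {'n': 1331, 'col': [226.0, 208.0, 194.0], 'lug': [0.677, -0.05], 'yaw': 165.996, 'reach': 0.117}
top {'n': 201, 'col': [203.0, 186.0, 172.0], 'lug': [0.538, -0.184], 'yaw': -48.095, 'reach': 0.088}
top {'n': 223, 'col': [148.0, 134.0, 124.0], 'lug': [0.494, -0.313], 'yaw': -72.926, 'reach': 0.084}
top {'n': 208, 'col': [197.5, 182.5, 169.0], 'lug': [0.409, -0.215], 'yaw': -58.225, 'reach': 0.084}
top {'n': 49, 'col': [233.0, 214.0, 200.0], 'lug': [0.44, -0.071], 'yaw': 0.0, 'reach': 0.021}
top {'n': 232, 'col': [228.5, 183.0, 28.0], 'lug': [0.364, -0.309], 'yaw': -117.505, 'reach': 0.085}
top {'n': 86, 'col': [255.0, 250.5, 35.0], 'lug': [0.314, -0.155], 'yaw': 0.0, 'reach': 0.023}
```

Call:
jog_arm(
  plan=[
    [[-0.12,-0.35,0,0,0,0],[-0.12,-0.36,0,0,0,0],[0,0,0.5,0,0,0],[0,0,0.5,0,0,0],[0,0,0.5,0,0,0],[0,0,0.5,0,0,0],[0,0,0.4,0,0,0],[0,0,0.28,0,0,0],[0,0,0.2,0,0,0],[0,0,0,0,0,0]],
  ],
)

```text
time_s: 4.8
position: [0.448, -0.0773, 0.0136]
tool_rot: [[0.719, -0.695, -0.001], [-0.695, -0.719, 0.0], [-0.001, 0.0, -1.0]]
ft_force: [1.3, 0.7, 0.2]
grip_width: 0.0514
```

Call:
jog_arm(
  plan=[
    [[0,0,0,0,0,0],[0,0,0,0,0,0]],
  ],
)

```text
time_s: 5.0
position: [0.4486, -0.0771, 0.0147]
tool_rot: [[0.719, -0.695, 0.001], [-0.695, -0.719, -0.001], [0.001, -0.0, -1.0]]
ft_force: [-0.5, -0.8, 0.3]
grip_width: 0.0513
```

```bash
python3 plan.py 0.448 -0.0768 0.014 -44
```

```text
t 5.0 pos [ 0.4486 -0.0771  0.0147] q [-25.  30. 106.   0.  44. 109.] f [-0.5 -0.8  0.3] w 0.0513
turn total [-0.   -0.01 -0.  ] 1 x [-0.003 -0.008 -0.   ]
shift total [-0.02  0.01  0.02] 1 x [-0.015  0.005  0.018]
```

Call:
jog_arm(
  plan=[
    [[0,0,0,0,0,0],[0,0,0,0,0,0],[0,0,0,0,0,0],[0,0,0,0,0,0],[0,0,0,0,0,0],[0,0,0,0,0,0],[0,0,0,0,0,0],[0,0,0,0,0,0]],
  ],
  grip=-1,
  squeeze=60,
)

```text
time_s: 5.8
position: [0.4485, -0.0768, 0.0145]
tool_rot: [[0.72, -0.694, 0.001], [-0.694, -0.72, -0.0], [0.001, -0.0, -1.0]]
ft_force: [-1.1, 0.3, 6.2]
grip_width: 0.009
```

Call:
jog_arm(
  plan=[
    [[0,0,-0.3,0,0,0],[0,0,-0.6,0,0,0],[0,0,-0.6,0,0,0],[0,0,-0.6,0,0,0],[0,0,-0.4,0,0,0],[0,0,0,0,0,0]],
  ],
)

```text
time_s: 6.4
position: [0.449, -0.077, 0.1156]
tool_rot: [[0.72, -0.694, 0.003], [-0.694, -0.72, -0.001], [0.003, -0.001, -1.0]]
ft_force: [-1.0, -0.9, -1.4]
grip_width: 0.0086
```

```bash
python3 plan.py 0.480 0.208 0.11 23.6
```

```text
t 6.4 pos [ 0.449  -0.077   0.1156] q [-25.  20.  99.   0.  60. 109.] f [-1.  -0.9 -1.4] w 0.0086
turn total [ 0.01 -0.03 -7.86] 10 x [ 0.001 -0.003 -0.786]
shift total [ 3.56 -6.22  0.14] 11 x [ 0.324 -0.565  0.013]
```

Call:
jog_arm(
  plan=[
    [[0,0,0,0,0,-0.78],[0,0,0,0,0,-0.78],[0,0,0,0,0,-0.78],[0,0,0,0,0,-0.78],[0,0,0,0,0,-0.78],[0,0,0,0,0,-0.78],[0,0,0,0,0,-0.78],[0,0,0,0,0,-0.78],[0,0,0,0,0,-0.78],[0,0,0,0,0,-0.84]],
  ],
)

```text
time_s: 7.4
position: [0.4478, -0.0765, 0.1129]
tool_rot: [[0.915, 0.404, -0.002], [0.404, -0.915, 0.001], [-0.001, -0.002, -1.0]]
ft_force: [0.1, 0.0, -1.5]
grip_width: 0.0088
```

Call:
jog_arm(
  plan=[
    [[0.32,-0.56,0,0,0,0],[0.32,-0.56,0,0,0,0],[0.32,-0.56,0,0,0,0],[0.32,-0.56,0,0,0,0],[0.32,-0.56,0,0,0,0],[0.32,-0.56,0,0,0,0],[0.32,-0.56,0,0,0,0],[0.32,-0.56,0,0,0,0],[0.32,-0.56,0,0,0,0],[0.32,-0.56,0,0,0,0]],
  ],
)

```text
time_s: 8.4
position: [0.4755, 0.1808, 0.1127]
tool_rot: [[0.917, 0.4, -0.002], [0.4, -0.917, -0.0], [-0.002, -0.001, -1.0]]
ft_force: [0.3, -0.6, -1.1]
grip_width: 0.009
```

```bash
python3 plan.py 0.4754 0.2065 0.07 23.6; python3 - <<'E'
from meas import *
C=clouds(("scene","top"))
for n in C:
    p,d,W=C[n]; show(f'{n}3.png',p[:,:,::-1])
E
```

```text
t 8.4 pos [0.4755 0.1808 0.1127] q [ 7. 25. 91.  0. 64. 74.] f [ 0.3 -0.6 -1.1] w 0.009
turn total [-0.    0.01 -0.  ] 1 x [-0.004  0.014 -0.003]
shift total [ 0.26 -0.59  1.07] 2 x [ 0.128 -0.295  0.534]
```

View pics/scene3.png

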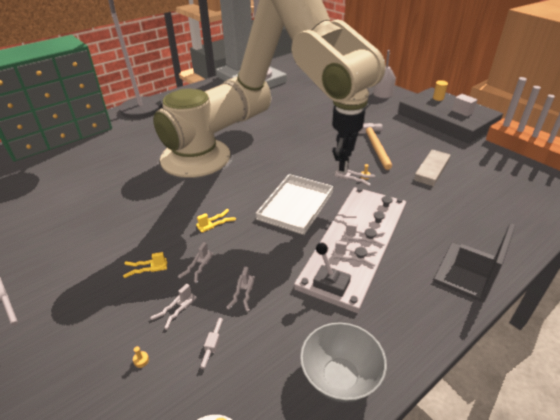

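Call:
jog_arm(
  plan=[
    [[0.13,-0.3,0,0,0,0],[0.13,-0.29,0,0,0,0],[0,0,0.5,0,0,0],[0,0,0.55,0,0,0],[0,0,0,0,0,0],[0,0,0,0,0,0]],
  ],
)

```text
time_s: 9.1
position: [0.4763, 0.2056, 0.0723]
tool_rot: [[0.917, 0.4, -0.0], [0.4, -0.917, -0.0], [-0.0, -0.0, -1.0]]
ft_force: [0.4, 0.2, -0.9]
grip_width: 0.0089
```

```bash
cat > held.py <<'E'
from meas import *
import sys
zoff=float(sys.argv[1]) if len(sys.argv)>1 else 0.0145
o=env.observe(); R=np.array(o['tool_rot']); P=np.array(o['position']); print('pos',P.round(4))
C=clouds()
for n in C:
    p,d,W=C[n]; show(f'held_{n}_{int(o["time_s"]*10)}.png',p[:,:,::-1])
    Q=(W-P)@R
    m=(Q[...,0]>.02)&(Q[...,0]<.095)&(abs(Q[...,1])<.035)&(Q[...,2]>-.012)&(Q[...,2]<.02)
    q=Q[m]
    print(n,len(q),'z tool med',np.median(q[:,2]),'expect',zoff-.0095,'slope',np.polyfit(q[:,0],q[:,2],1) if len(q)>20 else '', 'x max',np.percentile(q[:,0],98))
    for a in np.arange(.02,.09,.01):
        s=q[(q[:,0]>a)&(q[:,0]<a+.01)]
        if len(s): print('   x',round(a+.005,3),'y',s[:,1].min().round(4),s[:,1].max().round(4),'mid',((s[:,1].min()+s[:,1].max())/2).round(4), 'z',np.median(s[:,2]).round(4))
E
python3 held.py; python3 plan.py 0.4754 0.2065 0.07 23.6
```

```text
pos [0.4763 0.2056 0.0723]
scene 146 z tool med 0.006208128693742342 expect 0.005000000000000001 slope [-0.0108  0.007 ] x max 0.07921574656857548
   x 0.025 y -0.0165 0.0179 mid 0.0007 z 0.0064
   x 0.035 y -0.0136 0.0159 mid 0.0012 z 0.0063
   x 0.045 y -0.0164 0.0194 mid 0.0015 z 0.0057
   x 0.055 y -0.0125 0.0159 mid 0.0017 z 0.0065
   x 0.065 y -0.0155 0.0209 mid 0.0027 z 0.0063
   x 0.075 y -0.0253 0.0244 mid -0.0004 z 0.0056
   x 0.085 y -0.0175 0.0214 mid 0.002 z 0.0068
t 9.2 pos [0.4767 0.2056 0.0731] q [10. 29. 92.  0. 59. 77.] f [-0.2 -0.4 -0.6] w 0.0088
turn total [ 0.   -0.01 -0.01] 1 x [ 0.002 -0.011 -0.005]
shift total [-0.02 -0.03  0.08] 1 x [-0.022 -0.033  0.077]
  return _methods._mean(a, axis=axis, dtype=dtype,
  ret = ret.dtype.type(ret / rcount)
Traceback (most recent call last):
  File "held.py", line 11, in <module>
    print(n,len(q),'z tool med',np.median(q[:,2]),'expect',zoff-.0095,'slope',np.polyfit(q[:,0],q[:,2],1) if len(q)>20 else '', 'x max',np.percentile(q[:,0],98))
                                                                                                                                        ~~~~~~~~~~~~~^^^^^^^^^^^
IndexError: index -1 is out of bounds for axis 0 with size 0
```

Call:
jog_arm(
  plan=[
    [[-0.03,-0.02,0.3,0,0,0],[0,0,0.3,0,0,0],[0,0,0.2,0,0,0],[0,0,0.12,0,0,0],[0,0,0,0,0,0],[0,0,0,0,0,0]],
  ],
)

```text
time_s: 9.8
position: [0.4751, 0.2058, 0.0358]
tool_rot: [[0.917, 0.4, 0.001], [0.4, -0.917, 0.0], [0.001, 0.0, -1.0]]
ft_force: [-0.3, -0.0, -1.2]
grip_width: 0.009
```

```bash
python3 plan.py 0.5166 0.2245 0.036 23.6
```

```text
t 9.8 pos [0.4751 0.2058 0.0358] q [10. 32. 95.  0. 53. 77.] f [-0.3 -0.  -1.2] w 0.009
turn total [ 0. -0. -0.] 1 x [ 0.001 -0.005 -0.004]
shift total [ 1.14 -0.01 -0.01] 2 x [ 0.569 -0.006 -0.003]
```

Call:
jog_arm(
  plan=[
    [[0.3,-0.01,0,0,0,0],[0.3,0,0,0,0,0],[0.2,0,0,0,0,0],[0.1,0,0,0,0,0],[0,0,0,0,0,0],[0,0,0,0,0,0]],
  ],
)

```text
time_s: 10.4
position: [0.5072, 0.2204, 0.0353]
tool_rot: [[0.917, 0.4, -0.001], [0.4, -0.917, -0.0], [-0.001, -0.0, -1.0]]
ft_force: [0.3, -1.1, -0.9]
grip_width: 0.0087
```

Call:
jog_arm(
  plan=[
    [[0.1,0,0,0,0,0],[0.1,0,0,0,0,0],[0,0,0,0,0,0]],
  ],
)

```text
time_s: 10.7
position: [0.5155, 0.2239, 0.0354]
tool_rot: [[0.917, 0.4, 0.001], [0.4, -0.917, 0.0], [0.001, 0.0, -1.0]]
ft_force: [-0.3, -0.3, -1.0]
grip_width: 0.0087
```

Call:
jog_arm(
  plan=[
    [[0.1,0,0,0,0,0],[0.1,0,0,0,0,0],[0,0,0,0,0,0]],
  ],
)

```text
time_s: 11.0
position: [0.5228, 0.2273, 0.0353]
tool_rot: [[0.917, 0.4, 0.001], [0.4, -0.917, 0.0], [0.001, -0.0, -1.0]]
ft_force: [-0.0, 2.0, -1.5]
grip_width: 0.0087
```

Call:
jog_arm(
  plan=[
    [[0.1,0,0,0,0,0],[0.1,0,0,0,0,0],[0,0,0,0,0,0]],
  ],
)

```text
time_s: 11.3
position: [0.5305, 0.2305, 0.0354]
tool_rot: [[0.917, 0.4, 0.002], [0.4, -0.917, 0.001], [0.002, 0.0, -1.0]]
ft_force: [1.1, 2.1, -2.4]
grip_width: 0.0088
```

```bash
python3 plan.py 0.5349 0.2325 0.036 23.6
```

```text
t 11.3 pos [0.5305 0.2305 0.0354] q [12. 36. 85.  0. 59. 78.] f [ 1.1  2.1 -2.4] w 0.0088
turn total [ 0.   -0.01 -0.  ] 1 x [ 0.    -0.012 -0.004]
shift total [ 0.12 -0.   -0.02] 1 x [ 0.121 -0.001 -0.015]
```

Call:
jog_arm(
  plan=[
    [[0.06,0,0,0,0,0],[0.06,0,0,0,0,0],[0,0,0,0,0,0]],
  ],
)

```text
time_s: 11.6
position: [0.5347, 0.2322, 0.0355]
tool_rot: [[0.917, 0.4, 0.001], [0.4, -0.917, 0.0], [0.001, 0.0, -1.0]]
ft_force: [0.5, 0.8, -2.1]
grip_width: 0.0088
```

```bash
python3 - <<'E'
from meas import *
print(env.observe()['ft_force'])
p,d=vision.get_image('scene'); W=cloud('scene',d); show('ins1.png',cv2.resize(p[150:280,290:430,::-1],None,fx=5,fy=5,interpolation=cv2.INTER_CUBIC))
E
```

```text
[ 0.5236  0.8106 -2.1058]
```

View pics/ins1.png

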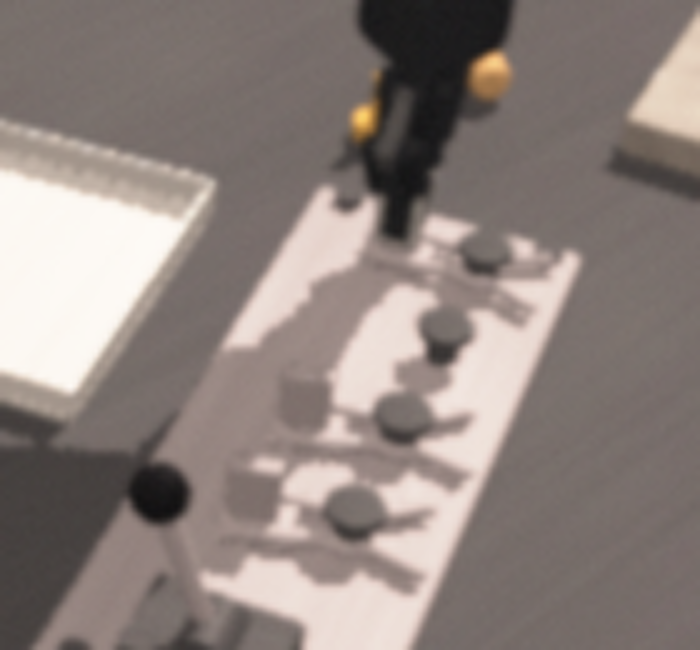

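Call:
jog_arm(
  plan=[
    [[0.05,0,0,0,0,0],[0,0,0,0,0,0]],
  ],
)

```text
time_s: 11.85
position: [0.5359, 0.2329, 0.0353]
tool_rot: [[0.917, 0.4, 0.0], [0.4, -0.917, -0.0], [0.0, 0.0, -1.0]]
ft_force: [0.2, 0.3, -0.1]
grip_width: 0.009
```

Call:
jog_arm(
  plan=[
    [[0.05,0,0,0,0,0],[0,0,0,0,0,0]],
  ],
)

```text
time_s: 12.05
position: [0.5375, 0.2338, 0.0352]
tool_rot: [[0.917, 0.4, -0.001], [0.4, -0.917, 0.0], [-0.001, -0.0, -1.0]]
ft_force: [-0.8, 3.2, -2.0]
grip_width: 0.0087
```

Call:
jog_arm(
  plan=[
    [[0.05,0,0,0,0,0],[0,0,0,0,0,0]],
  ],
)

```text
time_s: 12.25
position: [0.5388, 0.2345, 0.0349]
tool_rot: [[0.917, 0.4, -0.002], [0.4, -0.917, -0.0], [-0.002, -0.0, -1.0]]
ft_force: [-3.5, 1.1, -2.2]
grip_width: 0.0088
```

```bash
cat > fitchk.py <<'E'
# compare legs tip distance from pin in carrier frame, per pin, both cams
from meas import *
import sys
pins=np.array([[.6644,.0537],[.6359,.1193],[.6065,.1853],[.578,.2513]])
a=np.radians(23.6); X=np.array([np.cos(a),np.sin(a)]); Y=np.array([-np.sin(a),np.cos(a)])
C=clouds(); print(env.observe()['ft_force'].round(1) if hasattr(env.observe()['ft_force'],'round') else env.observe()['ft_force'])
for n in C:
    p,d,W=C[n]; show(f'fit_{n}_{int(env.observe()["time_s"]*10)}.png',cv2.resize(p[(150 if n=="scene" else 130):(310 if n=="scene" else 235),(290 if n=="scene" else 145):(420 if n=="scene" else 305),::-1],None,fx=4,fy=4,interpolation=cv2.INTER_CUBIC))
    for i,c in enumerate(pins):
        r=W[...,:2]-c; x=r@X; y=r@Y
        # head
        h=(abs(x)<.02)&(abs(y)<.02)&(W[...,2]>.038)&(W[...,2]<.048)
        m=(x>.017)&(x<.06)&(abs(y)<.034)&(W[...,2]>.0245)&(W[...,2]<.036)
        l=(x<-.025)&(x>-.08)&(abs(y)<.03)&(W[...,2]>.045)&(W[...,2]<.062)
        hx=(x[h].min()+x[h].max())/2; hy=(y[h].min()+y[h].max())/2
        s=f'{n} pin{i+1} head {hx:.4f} {hy:.4f}'
        if m.sum()>2: s+=f' tip {np.percentile(x[m],95)-hx:.4f} y {y[m].min()-hy:.4f} {y[m].max()-hy:.4f} ztop {np.median(W[...,2][m]):.4f} n{m.sum()}'
        if l.sum()>2: s+=f' lug {(x[l].min()-hx):.4f} {(x[l].max()-hx):.4f} y {np.median(y[l])-hy:.4f} z {np.percentile(W[...,2][l],95):.4f}'
        print(s)
E
python3 fitchk.py
```

```text
[-4.9  0.8 -3.3]
scene pin1 head 0.0002 -0.0004 tip 0.0359 y -0.0163 0.0330 ztop 0.0287 n54 lug -0.0589 -0.0332 y -0.0122 z 0.0598
scene pin2 head -0.0002 0.0018 tip 0.0374 y -0.0179 0.0316 ztop 0.0285 n48 lug -0.0575 -0.0331 y -0.0159 z 0.0602
scene pin3 head 0.0001 0.0008
scene pin4 head -0.0001 -0.0001 tip 0.0369 y -0.0237 0.0328 ztop 0.0285 n53 lug -0.0564 -0.0304 y -0.0127 z 0.0609
top pin1 head -0.0000 0.0003 tip 0.0395 y -0.0257 0.0336 ztop 0.0281 n41 lug -0.0592 -0.0351 y -0.0092 z 0.0609
top pin2 head -0.0004 0.0012 tip 0.0373 y -0.0329 0.0310 ztop 0.0295 n42 lug -0.0582 -0.0333 y -0.0121 z 0.0615
top pin3 head 0.0008 0.0010 tip 0.0389 y -0.0313 0.0282 ztop 0.0259 n11Traceback (most recent call last):
  File "fitchk.py", line 15, in <module>
    hx=(x[h].min()+x[h].max())/2; hy=(y[h].min()+y[h].max())/2
        ~~~~~~~~^^
    return umr_minimum(a, axis, None, out, keepdims, initial, where)
ValueError: zero-size array to reduction operation minimum which has no identity
```

Call:
jog_arm(
  plan=[
    [[-0.03,0,0,0,0,0],[0,0,0,0,0,0],[0,0,0,0,0,0]],
  ],
)

```text
time_s: 12.65
position: [0.5386, 0.2341, 0.0355]
tool_rot: [[0.917, 0.4, 0.001], [0.4, -0.917, 0.0], [0.001, -0.0, -1.0]]
ft_force: [-2.8, 2.1, -2.2]
grip_width: 0.0089
```

Call:
jog_arm(
  plan=[
    [[0,0,0,0,0,0],[0,0,0,0,0,0],[0,0,0,0,0,0],[0,0,0,0,0,0],[0,0,0,0,0,0]],
  ],
  grip=0,
)

```text
time_s: 13.15
position: [0.5386, 0.2339, 0.0354]
tool_rot: [[0.917, 0.4, 0.0], [0.4, -0.917, -0.0], [0.0, 0.0, -1.0]]
ft_force: [0.6, -0.6, 0.2]
grip_width: 0.0426
```

Call:
jog_arm(
  plan=[
    [[0,0,-0.3,0,0,0],[0,0,-0.6,0,0,0],[0,0,-0.7,0,0,0],[0,0,-0.6,0,0,0],[0,0,-0.3,0,0,0],[0,0,0,0,0,0]],
  ],
)

```text
time_s: 13.75
position: [0.539, 0.2341, 0.1372]
tool_rot: [[0.917, 0.4, 0.004], [0.4, -0.917, 0.001], [0.004, 0.001, -1.0]]
ft_force: [1.0, -0.7, -1.3]
grip_width: 0.0426
```

```bash
sed -i "s/^        hx=/        if not h.any(): print(n,i+1,'hidden'); continue\n        hx=/" fitchk.py; python3 fitchk.py; python3 plan.py 0.539 -0.1843 0.13 -47.8
```

```text
[-0.5 -1.  -0.4]
scene pin1 head -0.0003 0.0008 tip 0.0372 y -0.0181 0.0294 ztop 0.0284 n55 lug -0.0582 -0.0326 y -0.0131 z 0.0599
scene pin2 head -0.0002 -0.0002 tip 0.0378 y -0.0154 0.0338 ztop 0.0283 n49 lug -0.0576 -0.0332 y -0.0143 z 0.0598
scene pin3 head 0.0001 0.0008
scene pin4 head -0.0001 0.0009 tip 0.0368 y -0.0265 0.0330 ztop 0.0285 n55 lug -0.0564 -0.0312 y -0.0036 z 0.0605
top pin1 head -0.0014 0.0003 tip 0.0425 y -0.0265 0.0311 ztop 0.0275 n41 lug -0.0571 -0.0333 y -0.0099 z 0.0602
top pin2 head 0.0002 0.0012 tip 0.0408 y -0.0259 0.0310 ztop 0.0284 n42 lug -0.0592 -0.0343 y -0.0122 z 0.0609
top pin3 head 0.0005 0.0009 tip 0.0410 y -0.0290 0.0231 ztop 0.0251 n10
top 4 hidden
t 13.85 pos [0.538  0.2338 0.1346] q [12. 30. 77. -0. 73. 78.] f [-0.5 -1.  -0.4] w 0.0427
turn total [0.   0.01 8.3 ] 11 x [0.    0.001 0.755]
shift total [7.76 7.   0.12] 15 x [0.517 0.467 0.008]
```

Call:
jog_arm(
  plan=[
    [[0,0,0,0,0,0.83],[0,0,0,0,0,0.83],[0,0,0,0,0,0.83],[0,0,0,0,0,0.83],[0,0,0,0,0,0.83],[0,0,0,0,0,0.83],[0,0,0,0,0,0.83],[0,0,0,0,0,0.83],[0,0,0,0,0,0.83],[0,0,0,0,0,0.83]],
  ],
  grip=0.2,
)

```text
time_s: 14.85
position: [0.5378, 0.2338, 0.1337]
tool_rot: [[0.668, -0.744, -0.003], [-0.744, -0.668, -0.001], [-0.002, 0.003, -1.0]]
ft_force: [-0.7, 0.3, 1.5]
grip_width: 0.0513
```

Call:
jog_arm(
  plan=[
    [[0.5,0.45,0,0,0,0],[0.5,0.45,0,0,0,0],[0.5,0.45,0,0,0,0],[0.5,0.45,0,0,0,0],[0.5,0.45,0,0,0,0],[0.5,0.45,0,0,0,0],[0.5,0.45,0,0,0,0],[0.5,0.45,0,0,0,0],[0.5,0.45,0,0,0,0],[0.5,0.45,0,0,0,0]],
  ],
)

```text
time_s: 15.85
position: [0.5388, -0.0361, 0.1339]
tool_rot: [[0.672, -0.74, -0.003], [-0.74, -0.672, 0.001], [-0.002, 0.001, -1.0]]
ft_force: [-0.4, 1.1, -0.2]
grip_width: 0.0514
```

Call:
jog_arm(
  plan=[
    [[0.5,0.45,0,0,0,0],[0.5,0.45,0,0,0,0],[0.5,0.45,0,0,0,0],[0.5,0.45,0,0,0,0],[0,0,0,0,0,0],[0,0,0,0,0,0]],
  ],
)

```text
time_s: 16.45
position: [0.5395, -0.1427, 0.1341]
tool_rot: [[0.671, -0.741, -0.002], [-0.741, -0.671, 0.001], [-0.002, 0.001, -1.0]]
ft_force: [0.5, 0.2, -0.5]
grip_width: 0.0512
```

```bash
python3 fitchk.py; cat > clips.py <<'E'
from meas import *
C=clouds(("scene","top"))
for n in C:
    p,d,W=C[n]; show(f'c_{n}_{int(env.observe()["time_s"]*10)}.png',p[:,:,::-1])
    for r in find_clips(W,p): 
        if 'lug' in r: print(n,{k:np.round(v,4).tolist() for k,v in r.items() if k in('n','lug','yaw','col','reach')})
E
python3 clips.py;  python3 plan.py 0.539 -0.1843 0.12 -47.8
```

```text
[-0.5 -0.3 -0.6]
scene pin1 head 0.0001 0.0008 tip 0.0360 y -0.0182 0.0312 ztop 0.0285 n53 lug -0.0584 -0.0328 y -0.0131 z 0.0592
scene pin2 head -0.0002 0.0001 tip 0.0376 y -0.0293 0.0331 ztop 0.0286 n49 lug -0.0574 -0.0332 y -0.0139 z 0.0592
scene pin3 head 0.0003 0.0002
scene pin4 head 0.0001 0.0009 tip 0.0366 y -0.0258 0.0323 ztop 0.0287 n53 lug -0.0576 -0.0322 y -0.0036 z 0.0600
top pin1 head -0.0011 0.0003 tip 0.0389 y -0.0266 0.0311 ztop 0.0277 n39 lug -0.0577 -0.0337 y -0.0097 z 0.0603
top pin2 head -0.0001 0.0013 tip 0.0379 y -0.0306 0.0309 ztop 0.0281 n39 lug -0.0584 -0.0328 y -0.0123 z 0.0607
top pin3 head -0.0001 0.0008 tip 0.0431 y -0.0291 0.0319 ztop 0.0248 n11
top pin4 head 0.0002 0.0012 tip 0.0378 y -0.0347 0.0324 ztop 0.0286 n58 lug -0.0579 -0.0327 y -0.0004 z 0.0614
scene {'n': 310, 'col': [212.0, 167.5, 61.0], 'lug': [0.3165, -0.1578], 'yaw': 84.0512, 'reach': 0.0834}
scene {'n': 389, 'col': [183.0, 163.0, 157.0], 'lug': [0.4272, -0.2036], 'yaw': -79.1259, 'reach': 0.0833}
scene {'n': 2303, 'col': [150.0, 133.0, 128.0], 'lug': [0.6854, -0.0613], 'yaw': 140.5619, 'r
[... 361 characters left out ...]
.0, 202.0, 188.0], 'lug': [0.6782, -0.0499], 'yaw': 141.6462, 'reach': 0.1152}
top {'n': 216, 'col': [211.0, 193.5, 180.5], 'lug': [0.4948, -0.3139], 'yaw': -73.7505, 'reach': 0.0831}
top {'n': 226, 'col': [217.5, 199.5, 185.5], 'lug': [0.4248, -0.201], 'yaw': -78.3498, 'reach': 0.0842}
top {'n': 217, 'col': [227.0, 181.0, 28.0], 'lug': [0.3651, -0.3092], 'yaw': -118.4944, 'reach': 0.0829}
top {'n': 152, 'col': [230.0, 185.0, 31.0], 'lug': [0.3136, -0.155], 'yaw': 100.1242, 'reach': 0.0387}
t 16.65 pos [ 0.5399 -0.1417  0.1351] q [-27.  28.  82.   0.  71. 111.] f [-0.6  0.3  0.3] w 0.0511
turn total [0.   0.   0.01] 1 x [0.001 0.005 0.012]
shift total [0.77 0.73 0.38] 2 x [0.387 0.366 0.188]
```

Call:
jog_arm(
  plan=[
    [[0.39,0.37,0,0,0,0],[0.38,0.36,0.3,0,0,0],[0,0,0.5,0,0,0],[0,0,0.6,0,0,0],[0,0,0.6,0,0,0],[0,0,0.5,0,0,0],[0,0,0.3,0,0,0],[0,0,0.21,0,0,0],[0,0,0,0,0,0],[0,0,0,0,0,0]],
  ],
)

```text
time_s: 17.65
position: [0.5395, -0.1852, 0.0156]
tool_rot: [[0.672, -0.74, 0.001], [-0.74, -0.672, -0.001], [0.001, -0.0, -1.0]]
ft_force: [-0.4, -0.7, -0.2]
grip_width: 0.0512
```

```bash
python3 plan.py 0.5395 -0.1843 0.0145 -48
```

```text
t 17.65 pos [ 0.5395 -0.1852  0.0156] q [-31.  37.  87.   0.  56. 107.] f [-0.4 -0.7 -0.2] w 0.0512
turn total [-0.   -0.01  0.03] 1 x [-0.002 -0.007  0.029]
shift total [-0.02 -0.02  0.03] 1 x [-0.017 -0.016  0.026]
```

Call:
jog_arm(
  plan=[
    [[0,-0.02,0.03,0,0,0],[0,0,0,0,0,0],[0,0,0,0,0,0],[0,0,0,0,0,0],[0,0,0,0,0,0],[0,0,0,0,0,0],[0,0,0,0,0,0],[0,0,0,0,0,0]],
  ],
  grip=-1,
  squeeze=60,
)

```text
time_s: 18.45
position: [0.5399, -0.1847, 0.0143]
tool_rot: [[0.672, -0.74, 0.001], [-0.74, -0.672, -0.0], [0.001, -0.0, -1.0]]
ft_force: [-1.0, 1.2, 5.7]
grip_width: 0.0089
```

Call:
jog_arm(
  plan=[
    [[0,0,-0.3,0,0,0],[0,0,-0.6,0,0,0],[0,0,-0.6,0,0,0],[0,0,-0.6,0,0,0],[0,0,-0.4,0,0,0],[0,0,0,0,0,0]],
  ],
)

```text
time_s: 19.05
position: [0.5404, -0.1851, 0.1162]
tool_rot: [[0.672, -0.74, 0.004], [-0.74, -0.672, -0.002], [0.004, -0.001, -1.0]]
ft_force: [0.3, -0.2, -2.4]
grip_width: 0.0087
```

```bash
python3 -c "
import numpy as np
print(np.array([.6065,.1853])-.112*np.array([.9163,.4003]))"; python3 plan.py 0.46 0.04 0.125 -48; python3 plan.py 0.5039 0.1405 0.12 23.6
```

```text
[0.5038744 0.1404664]
t 19.05 pos [ 0.5404 -0.1851  0.1162] q [-31.  30.  81.  -0.  69. 107.] f [ 0.3 -0.2 -2.4] w 0.0087
turn total [-0.01 -0.03  0.03] 1 x [-0.008 -0.028  0.027]
shift total [-5.53 -2.27 -0.22] 9 x [-0.614 -0.252 -0.024]
t 19.05 pos [ 0.5404 -0.1851  0.1162] q [-31.  30.  81.  -0.  69. 107.] f [ 0.3 -0.2 -2.4] w 0.0087
turn total [ 0.01 -0.03 -8.3 ] 11 x [ 0.001 -0.003 -0.755]
shift total [ 2.42 -7.82 -0.1 ] 12 x [ 0.202 -0.652 -0.008]
```

Call:
jog_arm(
  plan=[
    [[-0.61,-0.25,-0.02,0,0,0],[-0.61,-0.25,-0.02,0,0,0],[-0.61,-0.25,-0.02,0,0,0],[-0.61,-0.25,-0.02,0,0,0],[-0.61,-0.25,-0.02,0,0,0],[-0.61,-0.25,-0.02,0,0,0],[-0.61,-0.25,-0.02,0,0,0],[-0.61,-0.25,-0.02,0,0,0],[-0.61,-0.25,-0.02,0,0,0]],
  ],
)

```text
time_s: 19.95
position: [0.4577, 0.0395, 0.1202]
tool_rot: [[0.672, -0.741, -0.002], [-0.741, -0.672, 0.0], [-0.001, 0.001, -1.0]]
ft_force: [-0.4, 0.3, -0.2]
grip_width: 0.0086
```

Call:
jog_arm(
  plan=[
    [[0,0,0,0,0,-0.83],[0,0,0,0,0,-0.83],[0,0,0,0,0,-0.83],[0,0,0,0,0,-0.83],[0,0,0,0,0,-0.83],[0,0,0,0,0,-0.83],[0,0,0,0,0,-0.83],[0,0,0,0,0,-0.83],[0,0,0,0,0,-0.83],[0,0,0,0,0,-0.83]],
  ],
)

```text
time_s: 20.95
position: [0.4582, 0.0385, 0.1202]
tool_rot: [[0.915, 0.404, -0.002], [0.404, -0.915, 0.0], [-0.001, -0.001, -1.0]]
ft_force: [-0.3, -0.4, -2.0]
grip_width: 0.0088
```

```bash
python3 plan.py 0.5039 0.1405 0.073 23.6
```

```text
t 20.95 pos [0.4582 0.0385 0.1202] q [-10.  20.  98.  -0.  62.  56.] f [-0.3 -0.4 -2. ] w 0.0088
turn total [-0.01  0.01  0.03] 1 x [-0.006  0.01   0.03 ]
shift total [ 2.07 -1.88  1.18] 5 x [ 0.414 -0.376  0.236]
```

Call:
jog_arm(
  plan=[
    [[0.41,-0.38,0,0,0,0.03],[0.41,-0.38,0,0,0,0],[0.41,-0.38,0.2,0,0,0],[0.41,-0.37,0.4,0,0,0],[0.41,-0.37,0.4,0,0,0],[0,0,0.2,0,0,0],[0,0,0,0,0,0],[0,0,0,0,0,0]],
  ],
)

```text
time_s: 21.75
position: [0.5038, 0.1394, 0.0729]
tool_rot: [[0.919, 0.395, -0.001], [0.395, -0.919, -0.0], [-0.001, -0.0, -1.0]]
ft_force: [-0.4, -0.7, -2.6]
grip_width: 0.0089
```

```bash
python3 plan.py 0.5039 0.1405 0.036 23.6; python3 held.py 0.0144 2>/dev/null
```

```text
t 21.75 pos [0.5038 0.1394 0.0729] q [ 2. 29. 92. -0. 59. 69.] f [-0.4 -0.7 -2.6] w 0.0089
turn total [-0.    0.01 -0.04] 1 x [-0.001  0.005 -0.037]
shift total [ 0.01 -0.02  0.92] 2 x [ 0.006 -0.012  0.461]
pos [0.5038 0.1394 0.0729]
scene 155 z tool med 0.0056540154145731806 expect 0.0049 slope [0.0014 0.0057] x max 0.07991728490213468
   x 0.025 y -0.0133 0.0156 mid 0.0012 z 0.0057
   x 0.035 y -0.0147 0.0149 mid 0.0001 z 0.0056
   x 0.045 y -0.0161 0.0179 mid 0.0009 z 0.0062
   x 0.055 y -0.0142 0.0159 mid 0.0008 z 0.0049
   x 0.065 y -0.0175 0.0199 mid 0.0012 z 0.0053
   x 0.075 y -0.0214 0.026 mid 0.0023 z 0.0055
   x 0.085 y -0.0237 0.0226 mid -0.0005 z 0.0069
```

Call:
jog_arm(
  plan=[
    [[0,-0.02,0.3,0,0,-0.04],[0,0,0.3,0,0,0],[0,0,0.2,0,0,0],[0,0,0.13,0,0,0],[0,0,0,0,0,0],[0.3,0,0,0,0,0],[0.3,0,0,0,0,0],[0.3,0,0,0,0,0],[0.1,0,0,0,0,0],[0,0,0,0,0,0]],
  ],
)

```text
time_s: 22.85
position: [0.5407, 0.1569, 0.0358]
tool_rot: [[0.916, 0.401, 0.0], [0.401, -0.916, 0.0], [0.0, 0.0, -1.0]]
ft_force: [-0.1, 0.5, -0.8]
grip_width: 0.0089
```

```bash
python3 plan.py 0.5634 0.1665 0.036 23.6
```

```text
t 22.85 pos [0.5407 0.1569 0.0358] q [ 4. 35. 87. -0. 57. 70.] f [-0.1  0.5 -0.8] w 0.0089
turn total [ 0.   -0.    0.01] 1 x [ 0.001 -0.002  0.008]
shift total [ 0.62  0.01 -0.  ] 1 x [ 0.616  0.006 -0.004]
```

Call:
jog_arm(
  plan=[
    [[0.1,0.01,0,0,0,0],[0.1,0,0,0,0,0],[0,0,0,0,0,0]],
  ],
)

```text
time_s: 23.15
position: [0.5482, 0.1598, 0.0358]
tool_rot: [[0.916, 0.401, 0.0], [0.401, -0.916, 0.0], [0.0, -0.0, -1.0]]
ft_force: [-0.5, 1.2, -1.6]
grip_width: 0.0087
```

Call:
jog_arm(
  plan=[
    [[0.1,0,0,0,0,0],[0.1,0,0,0,0,0],[0,0,0,0,0,0]],
  ],
)

```text
time_s: 23.45
position: [0.5565, 0.1633, 0.0359]
tool_rot: [[0.916, 0.401, 0.002], [0.401, -0.916, 0.001], [0.003, 0.0, -1.0]]
ft_force: [1.3, 2.9, -1.8]
grip_width: 0.0089
```

Call:
jog_arm(
  plan=[
    [[0.1,0,0,0,0,0],[0.1,0,0,0,0,0],[0,0,0,0,0,0]],
  ],
)

```text
time_s: 23.75
position: [0.5635, 0.1662, 0.0358]
tool_rot: [[0.916, 0.401, 0.001], [0.401, -0.916, 0.0], [0.001, 0.0, -1.0]]
ft_force: [0.5, 1.0, -0.2]
grip_width: 0.0086
```

Call:
jog_arm(
  plan=[
    [[0.08,0,0,0,0,0],[0,0,0,0,0,0]],
  ],
)

```text
time_s: 23.95
position: [0.5658, 0.1675, 0.0357]
tool_rot: [[0.916, 0.401, 0.0], [0.401, -0.916, 0.0], [0.0, -0.0, -1.0]]
ft_force: [0.3, 0.9, -0.3]
grip_width: 0.0092
```

```bash
python3 fitchk.py; python3 plan.py 0.5634 0.1665 0.036 23.6
```

```text
[ 0.4  1.9 -1.6]
scene pin1 head 0.0002 0.0008 tip 0.0370 y -0.0169 0.0308 ztop 0.0288 n56 lug -0.0584 -0.0329 y -0.0132 z 0.0599
scene pin2 head -0.0003 0.0016 tip 0.0377 y -0.0162 0.0312 ztop 0.0288 n47 lug -0.0578 -0.0331 y -0.0156 z 0.0597
scene pin3 head 0.0006 0.0005 tip 0.0355 y -0.0256 0.0241 ztop 0.0302 n52 lug -0.0588 -0.0323 y -0.0139 z 0.0608
scene pin4 head -0.0002 0.0012 tip 0.0367 y -0.0283 0.0325 ztop 0.0283 n55 lug -0.0413 -0.0314 y -0.0033 z 0.0578
top pin1 head -0.0009 0.0005 tip 0.0402 y -0.0325 0.0321 ztop 0.0288 n37 lug -0.0582 -0.0337 y -0.0100 z 0.0613
top pin2 head 0.0001 0.0012 tip 0.0375 y -0.0305 0.0006 ztop 0.0290 n24 lug -0.0597 -0.0338 y -0.0123 z 0.0610
top 3 hidden
top 4 hidden
t 24.05 pos [0.5657 0.1674 0.0358] q [ 5. 37. 83.  0. 60. 71.] f [ 0.4  1.9 -1.6] w 0.0091
turn total [-0.   -0.    0.01] 1 x [-0.    -0.002  0.006]
shift total [-0.06 -0.   -0.01] 1 x [-0.061 -0.001 -0.006]
```

Call:
jog_arm(
  plan=[
    [[0.05,0,0,0,0,0],[0,0,0,0,0,0]],
  ],
)

```text
time_s: 24.25
position: [0.567, 0.1682, 0.0355]
tool_rot: [[0.916, 0.401, -0.001], [0.401, -0.916, -0.0], [-0.001, -0.0, -1.0]]
ft_force: [-2.2, 0.8, -0.3]
grip_width: 0.0088
```

Call:
jog_arm(
  plan=[
    [[-0.02,0,0,0,0,0],[0,0,0,0,0,0],[0,0,0,0,0,0],[0,0,0,0,0,0],[0,0,0,0,0,0]],
  ],
  grip=-0.2,
)

```text
time_s: 24.75
position: [0.5668, 0.1678, 0.0358]
tool_rot: [[0.916, 0.401, 0.0], [0.401, -0.916, 0.0], [0.0, 0.0, -1.0]]
ft_force: [-0.4, 1.0, 0.9]
grip_width: 0.0339
```

Call:
jog_arm(
  plan=[
    [[0,0,-0.3,0,0,0],[0,0,-0.6,0,0,0],[0,0,-0.7,0,0,0],[0,0,-0.6,0,0,0],[0,0,-0.6,0,0,0],[0,0,0,0,0,0]],
  ],
)

```text
time_s: 25.35
position: [0.5681, 0.168, 0.1519]
tool_rot: [[0.916, 0.401, 0.007], [0.401, -0.916, 0.001], [0.007, 0.002, -1.0]]
ft_force: [0.3, -0.4, -0.4]
grip_width: 0.0342
```

```bash
python3 plan.py 0.46 0.0 0.16 -80
```

```text
t 25.35 pos [0.5681 0.168  0.1519] q [ 5. 30. 75.  0. 75. 71.] f [ 0.3 -0.4 -0.4] w 0.0342
turn total [-0.03 -0.05 12.06] 16 x [-0.002 -0.003  0.754]
shift total [ 3.67  3.39 -0.2 ] 8 x [ 0.458  0.424 -0.025]
```

```bash
python3 plan.py 0.605 -0.0885 0.165 23.6
```

```text
t 25.35 pos [0.5681 0.168  0.1519] q [ 5. 30. 75.  0. 75. 71.] f [ 0.3 -0.4 -0.4] w 0.0342
turn total [ 0.02 -0.05  0.01] 1 x [ 0.015 -0.046  0.007]
shift total [-1.72  6.25 -0.33] 10 x [-0.172  0.625 -0.033]
```

Call:
jog_arm(
  plan=[
    [[-0.17,0.62,-0.03,0,-0.04,0],[-0.17,0.62,-0.03,0,0,0],[-0.17,0.62,-0.03,0,0,0],[-0.17,0.62,-0.03,0,0,0],[-0.17,0.62,-0.03,0,0,0],[-0.17,0.62,-0.03,0,0,0],[-0.17,0.62,-0.03,0,0,0],[-0.17,0.62,-0.03,0,0,0],[-0.17,0.62,-0.03,0,0,0],[-0.17,0.62,-0.03,0,0,0]],
  ],
  grip=-1,
)

```text
time_s: 26.35
position: [0.6037, -0.0876, 0.1598]
tool_rot: [[0.916, 0.401, -0.006], [0.401, -0.916, -0.002], [-0.007, -0.001, -1.0]]
ft_force: [-0.7, 0.4, 0.3]
grip_width: 0.0001
```

Call:
jog_arm(
  plan=[
    [[0,0,0,0,0,0],[0,0,0,0,0,0]],
  ],
)

```text
time_s: 26.55
position: [0.6036, -0.0867, 0.1597]
tool_rot: [[0.916, 0.4, -0.006], [0.4, -0.916, -0.002], [-0.007, -0.001, -1.0]]
ft_force: [-0.8, 0.2, 0.2]
grip_width: -0.0
```

```bash
python3 fitchk.py; python3 plan.py 0.605 -0.0885 0.09 23.6; ls -t pics | head -2
```

```text
[ 0.   0.5 -0.4]
scene pin1 head -0.0002 -0.0007 tip 0.0364 y -0.0167 0.0312 ztop 0.0287 n53 lug -0.0580 -0.0329 y -0.0117 z 0.0597
scene pin2 head -0.0001 0.0005 tip 0.0378 y -0.0161 0.0321 ztop 0.0288 n48 lug -0.0574 -0.0333 y -0.0140 z 0.0599
scene pin3 head 0.0005 0.0006 tip 0.0366 y -0.0241 0.0249 ztop 0.0299 n54 lug -0.0567 -0.0320 y -0.0033 z 0.0600
scene pin4 head -0.0007 0.0030 tip 0.0374 y -0.0280 0.0308 ztop 0.0285 n55 lug -0.0569 -0.0305 y -0.0059 z 0.0603
top pin1 head -0.0007 0.0004 tip 0.0385 y -0.0295 0.0310 ztop 0.0293 n34
top pin2 head -0.0001 0.0013 tip 0.0393 y -0.0202 0.0310 ztop 0.0280 n39 lug -0.0591 -0.0331 y -0.0123 z 0.0609
top pin3 head 0.0009 0.0010 tip 0.0369 y -0.0318 0.0247 ztop 0.0302 n46 lug -0.0593 -0.0337 y -0.0009 z 0.0614
top pin4 head -0.0003 0.0013 tip 0.0372 y -0.0280 0.0326 ztop 0.0292 n54 lug -0.0566 -0.0312 y -0.0010 z 0.0616
t 26.65 pos [ 0.6037 -0.0857  0.1599] q [-19.  31.  71.  -0.  78.  47.] f [ 0.   0.5 -0.4] w 0.0003
turn total [-0.    0.04  0.01] 1 x [-0.004  0.043  0.011]
shift total [0.   0.08 1.75] 3 x [0.001 0.026 0.583]
fit_top_266.png
fit_scene_266.png
```

View pics/fit_scene_266.png

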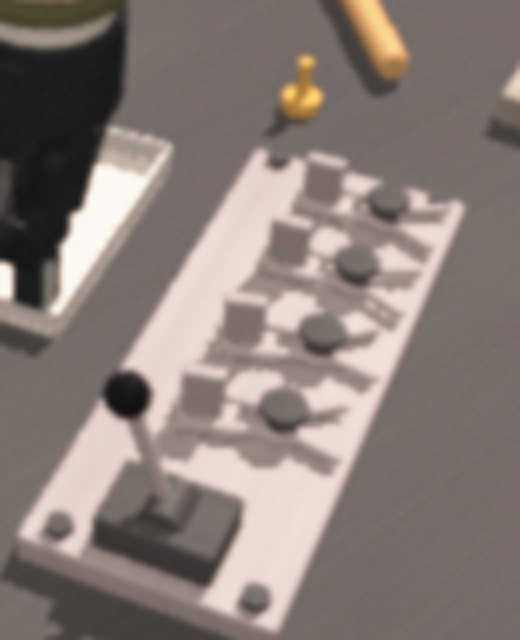

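View pics/fit_top_266.png

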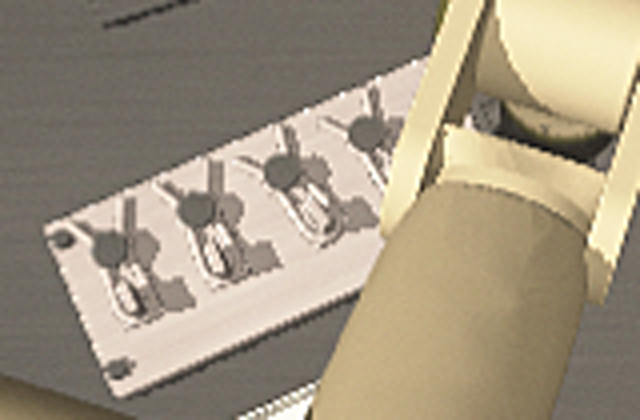

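Call:
jog_arm(
  plan=[
    [[0,0.08,0.4,0,0.04,0],[0,0,0.6,0,0,0],[0,0,0.5,0,0,0],[0,0,0.25,0,0,0],[0,0,0,0,0,0]],
  ],
)

```text
time_s: 27.15
position: [0.6046, -0.0887, 0.089]
tool_rot: [[0.916, 0.402, -0.002], [0.402, -0.916, 0.001], [-0.002, -0.002, -1.0]]
ft_force: [-0.0, -0.5, 0.7]
grip_width: 0.0001
```

Call:
jog_arm(
  plan=[
    [[0.25,0,0,0,0,0],[0.25,0,0,0,0,0],[0.25,0,0,0,0,0],[0.25,0,0,0,0,0],[0,0,0,0,0,0]],
  ],
)

```text
time_s: 27.65
position: [0.643, -0.0728, 0.0902]
tool_rot: [[0.916, 0.402, 0.001], [0.402, -0.916, -0.0], [0.001, 0.001, -1.0]]
ft_force: [-0.4, -0.1, -0.1]
grip_width: -0.0001
```

Call:
jog_arm(
  plan=[
    [[0.25,0,0,0,0,0],[0.25,0,0,0,0,0],[0.25,0,0,0,0,0],[0.25,0,0,0,0,0],[0,0,0,0,0,0]],
  ],
)

```text
time_s: 28.15
position: [0.6795, -0.0569, 0.0898]
tool_rot: [[0.916, 0.402, 0.001], [0.402, -0.916, 0.0], [0.001, 0.0, -1.0]]
ft_force: [-0.5, -0.6, 0.3]
grip_width: 0.0003
```

```bash
python3 plan.py 0.692 -0.05 0.09 23.6; python3 - <<'E'
from meas import *
p,d=vision.get_image('scene'); show('lev1.png',cv2.resize(p[200:330,270:430,::-1],None,fx=4,fy=4,interpolation=cv2.INTER_CUBIC))
E
```

```text
t 28.15 pos [ 0.6795 -0.0569  0.0898] q [-15.  42.  62.   0.  76.  52.] f [-0.5 -0.6  0.3] w 0.0003
turn total [ 0.   -0.    0.01] 1 x [ 0.001 -0.004  0.011]
shift total [ 0.36 -0.03 -0.01] 1 x [ 0.356 -0.032 -0.005]
```

View pics/lev1.png

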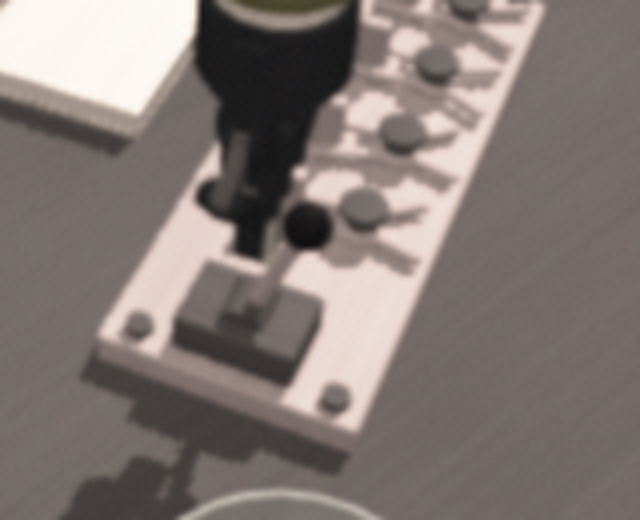

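Lever pushed past upright (knob at about (305,225) in the crop); it needs a bit more.

Call:
jog_arm(
  plan=[
    [[0.2,0,0,0,0,0],[0.2,0,0,0,0,0],[0,0,0,0,0,0]],
  ],
)

```text
time_s: 28.5
position: [0.6906, -0.0522, 0.0898]
tool_rot: [[0.916, 0.401, -0.009], [0.401, -0.916, -0.002], [-0.009, -0.001, -1.0]]
ft_force: [-16.4, -5.7, 6.1]
grip_width: 0.0002
```

Call:
jog_arm(
  plan=[
    [[0.1,0,0,0,0,0],[0,0,0,0,0,0]],
  ],
)

```text
time_s: 28.7
position: [0.6913, -0.052, 0.0896]
tool_rot: [[0.916, 0.4, -0.017], [0.4, -0.916, -0.004], [-0.017, -0.003, -1.0]]
ft_force: [-30.7, -12.9, 10.2]
grip_width: -0.0
```

```bash
cat > knob.py <<'E'
from meas import *
a=np.radians(23.6); X=np.array([np.cos(a),np.sin(a)]); Y=np.array([-np.sin(a),np.cos(a)])
for n in ('scene','top'):
    p,d=vision.get_image(n); W=cloud(n,d)
    r=W[...,:2]-np.array([.6127,.097]); x=r@X; y=r@Y
    m=(abs(y+.167)<.02)&(x>-.06)&(x<.075)&(W[...,2]>.1)&(W[...,2]<.14)&(p.max(-1)<70)
    print(n,m.sum(), (x[m].min(),x[m].max(),np.percentile(W[...,2][m],95)) if m.any() else '')
    show(f'lev_{n}_{int(env.observe()["time_s"]*10)}.png',cv2.resize((p[200:330,270:430,::-1] if n=='scene' else p[120:220,200:340,::-1]),None,fx=4,fy=4,interpolation=cv2.INTER_CUBIC))
E
python3 knob.py; ls -t pics|head -2
```

```text
scene 162 (np.float64(0.007343956961607615), np.float64(0.050176672771745125), np.float64(0.12615034273450412))
top 0 
lev_top_288.png
lev_scene_287.png
```

Call:
jog_arm(
  plan=[
    [[-0.3,0,0,0,0,0],[-0.5,0,0,0,0,0],[-0.5,0,0,0,0,0],[-0.4,0,0,0,0,0],[0,0,-0.4,0,0,0],[0,0,-0.6,0,0,0],[0,0,-0.4,0,0,0],[0,0,0,0,0,0]],
  ],
)

```text
time_s: 29.6
position: [0.6358, -0.0769, 0.1486]
tool_rot: [[0.916, 0.401, 0.005], [0.401, -0.916, -0.001], [0.004, 0.003, -1.0]]
ft_force: [0.2, 0.5, -0.2]
grip_width: 0.0004
```

```bash
python3 knob.py; python3 clips.py; python3 plan.py 0.495 -0.3137 0.13 -74.3
python3 - <<'E'
from meas import *
a=np.radians(23.6)
p,d=vision.get_image('scene'); W=cloud('scene',d)
w=W[(W[...,2]>.013)&(W[...,2]<.027)&(W[...,0]>.27)&(W[...,0]<.52)&(W[...,1]>-.05)&(W[...,1]<.22)]
r=(w[:,:2]-[.6127,.097]); x=r@[np.cos(a),np.sin(a)]; m=x<-.09; w=w[m]
print('tray',cv2.minAreaRect((w[:,:2]*1000).astype(np.float32)),len(w))
E
```

```text
scene 110 (np.float64(0.026370968060218086), np.float64(0.04980892012170009), np.float64(0.12549497401730783))
top 0 
scene {'n': 322, 'col': [199.0, 156.0, 58.0], 'lug': [0.3167, -0.159], 'yaw': 84.4317, 'reach': 0.087}
scene {'n': 389, 'col': [171.0, 152.0, 146.0], 'lug': [0.4269, -0.2018], 'yaw': -79.18, 'reach': 0.0849}
scene {'n': 2386, 'col': [152.0, 135.0, 130.0], 'lug': [0.6853, -0.061], 'yaw': 161.3383, 'reach': 0.1223}
scene {'n': 415, 'col': [216.0, 172.0, 62.0], 'lug': [0.3666, -0.3102], 'yaw': -115.8979, 'reach': 0.0876}
scene {'n': 502, 'col': [130.0, 115.0, 111.0], 'lug': [0.4962, -0.3134], 'yaw': -75.1625, 'reach': 0.0846}
top {'n': 61, 'col': [226.0, 208.0, 194.0], 'lug': [0.7014, -0.0311], 'yaw': 0.0, 'reach': 0.0345}
top {'n': 221, 'col': [152.0, 138.0, 128.0], 'lug': [0.4948, -0.3117], 'yaw': -73.8493, 'reach': 0.0901}
top {'n': 238, 'col': [209.0, 191.0, 176.0], 'lug': [0.4247, -0.2012], 'yaw': -79.2159, 'reach': 0.0835}
top {'n': 226, 'col': [252.0, 224.0, 31.0], 'lug': [0.365, -0.3094], 'yaw': -119.1159, 'reach': 0.0833}
top {'n': 231, 'col': [235.0, 192.0, 30.0], 'lug': [0.3136, -0.1547], 'yaw': 81.1305, 'reach': 0.0869}
t 29.8 pos [ 0.6341 -0.0766  0.1448] q [-17.  35.  67.   0.  79.  49.] f [ 0.  -0.7  0.3] w 0.0005
turn total [ 0.    0.02 11.4 ] 15 x [0.    0.001 0.76 ]
shift total [4.77 4.95 0.37] 10 x [0.477 0.495 0.037]
tray ((401.5546875, 84.093505859375), (140.13034057617188, 202.6590576171875), 24.03139877319336) 323
```

```bash
python3 plan.py 0.4258 -0.2015 0.12 -79.2
```

```text
t 29.85 pos [ 0.6341 -0.0766  0.1448] q [-17.  35.  67.   0.  79.  49.] f [-0.2 -0.1 -1. ] w -0.0002
turn total [ 0.    0.02 11.97] 15 x [0.    0.001 0.798]
shift total [2.09 5.7  0.62] 9 x [0.232 0.633 0.069]
```

Call:
jog_arm(
  plan=[
    [[0,0,0,0,0,0.8],[0,0,0,0,0,0.8],[0,0,0,0,0,0.8],[0,0,0,0,0,0.8],[0,0,0,0,0,0.8],[0,0,0,0,0,0.8],[0,0,0,0,0,0.8],[0,0,0,0,0,0.8],[0,0,0,0,0,0.8],[0,0,0,0,0,0.8]],
  ],
)

```text
time_s: 30.85
position: [0.6342, -0.0766, 0.1451]
tool_rot: [[0.702, -0.712, -0.001], [-0.712, -0.702, 0.0], [-0.001, 0.001, -1.0]]
ft_force: [1.3, -0.3, -0.4]
grip_width: 0.0004
```

Call:
jog_arm(
  plan=[
    [[0,0,0,0,0,0.8],[0,0,0,0,0,0.8],[0,0,0,0,0,0.8],[0,0,0,0,0,0.8],[0,0,0,0,0,0.77],[0,0,0,0,0,0]],
  ],
)

```text
time_s: 31.45
position: [0.6342, -0.0767, 0.1452]
tool_rot: [[0.186, -0.983, -0.001], [-0.983, -0.186, 0.0], [-0.001, 0.001, -1.0]]
ft_force: [0.3, -0.0, 0.8]
grip_width: 0.0
```

Call:
jog_arm(
  plan=[
    [[0.23,0.63,0.05,0,0,0],[0.23,0.63,0.05,0,0,0],[0.23,0.63,0.05,0,0,0],[0.23,0.63,0.05,0,0,0],[0.23,0.63,0.05,0,0,0],[0.23,0.63,0.05,0,0,0],[0.23,0.63,0.05,0,0,0],[0.23,0.63,0.05,0,0,0],[0.23,0.63,0.05,0,0,0],[0,0,0,0,0,0]],
  ],
  grip=0.2,
)

```text
time_s: 32.45
position: [0.4251, -0.2013, 0.1277]
tool_rot: [[0.188, -0.982, -0.002], [-0.982, -0.188, 0.001], [-0.001, 0.001, -1.0]]
ft_force: [-0.1, 0.7, 0.6]
grip_width: 0.0516
```

```bash
python3 plan.py 0.4258 -0.2015 0.0145 -79.2;python3 knob.py
```

```text
t 32.45 pos [ 0.4251 -0.2013  0.1277] q [-40.  20.  96.  -0.  64. 129.] f [-0.1  0.7  0.6] w 0.0516
turn total [0.01 0.01 0.  ] 1 x [0.009 0.007 0.002]
shift total [ 0.01 -0.02  2.83] 5 x [ 0.002 -0.003  0.566]
scene 110 (np.float64(0.026741093599917075), np.float64(0.04971226241176675), np.float64(0.12553841620600162))
top 57 (np.float64(0.026701320162186633), np.float64(0.04824997291260929), np.float64(0.12935362558227712))
```

Call:
jog_arm(
  plan=[
    [[0,-0.01,0.4,0,0,0],[0,0,0.6,0,0,0],[0,0,0.6,0,0,0],[0,0,0.6,0,0,0],[0,0,0.4,0,0,0],[0,0,0.22,0,0,0],[0,0,0,0,0,0]],
  ],
)

```text
time_s: 33.25
position: [0.4278, -0.1999, 0.0145]
tool_rot: [[0.189, -0.982, -0.001], [-0.982, -0.189, 0.001], [-0.001, 0.001, -1.0]]
ft_force: [-0.4, -0.2, 0.8]
grip_width: 0.0515
```

Call:
jog_arm(
  plan=[
    [[0,0,0,0,0,0],[0,0,0,0,0,0],[0,0,0,0,0,0],[0,0,0,0,0,0],[0,0,0,0,0,0],[0,0,0,0,0,0],[0,0,0,0,0,0]],
  ],
  grip=-1,
)

```text
time_s: 33.95
position: [0.4278, -0.2006, 0.0161]
tool_rot: [[0.187, -0.982, 0.001], [-0.982, -0.187, -0.001], [0.001, -0.001, -1.0]]
ft_force: [0.2, 0.6, 6.3]
grip_width: 0.0086
```

Call:
jog_arm(
  plan=[
    [[0,0,-0.3,0,0,0],[0,0,-0.6,0,0,0],[0,0,-0.6,0,0,0],[0,0,-0.6,0,0,0],[0,0,-0.4,0,0,0],[0,0,0,0,0,0]],
  ],
)

```text
time_s: 34.55
position: [0.4282, -0.2009, 0.1172]
tool_rot: [[0.187, -0.982, 0.004], [-0.982, -0.187, -0.003], [0.003, -0.003, -1.0]]
ft_force: [-0.4, 0.5, -0.7]
grip_width: 0.0085
```

```bash
python3 plan.py 0.3898 0.0295 0.1 24
```

```text
t 34.55 pos [ 0.4282 -0.2009  0.1172] q [-40.  21.  97.   0.  62. 130.] f [-0.4  0.5 -0.7] w 0.0085
turn total [ 1.000e-02 -3.000e-02 -1.201e+01] 16 x [ 0.    -0.002 -0.751]
shift total [ 1.47 -5.65  0.43] 9 x [ 0.163 -0.628  0.048]
```

Call:
jog_arm(
  plan=[
    [[0,0,0,0,0,-0.8],[0,0,0,0,0,-0.8],[0,0,0,0,0,-0.8],[0,0,0,0,0,-0.8],[0,0,0,0,0,-0.8],[0,0,0,0,0,-0.8],[0,0,0,0,0,-0.8],[0,0,0,0,0,-0.8],[0,0,0,0,0,-0.8],[0,0,0,0,0,-0.8]],
  ],
)

```text
time_s: 35.55
position: [0.4271, -0.2001, 0.1143]
tool_rot: [[0.984, -0.177, -0.001], [-0.177, -0.984, 0.001], [-0.001, -0.001, -1.0]]
ft_force: [0.1, -0.3, -1.6]
grip_width: 0.0091
```

Call:
jog_arm(
  plan=[
    [[0,0,0,0,0,-0.8],[0,0,0,0,0,-0.8],[0,0,0,0,0,-0.8],[0,0,0,0,0,-0.8],[0,0,0,0,0,-0.8],[0,0,0,0,0,0]],
  ],
)

```text
time_s: 36.15
position: [0.4271, -0.2001, 0.1144]
tool_rot: [[0.914, 0.406, -0.001], [0.406, -0.914, 0.001], [-0.001, -0.001, -1.0]]
ft_force: [0.3, -0.7, -1.0]
grip_width: 0.0089
```

Call:
jog_arm(
  plan=[
    [[0.16,-0.62,0,0,0,0],[0.16,-0.62,0,0,0,0],[0.16,-0.62,0,0,0,0],[0.16,-0.62,0,0,0,0],[0.16,-0.62,0,0,0,0],[0.16,-0.62,0,0,0,0],[0.16,-0.62,0,0,0,0],[0.16,-0.62,0,0,0,0],[0.16,-0.62,0,0,0,0],[0,0,0,0,0,0]],
  ],
)

```text
time_s: 37.15
position: [0.3885, 0.0291, 0.1148]
tool_rot: [[0.914, 0.405, -0.002], [0.405, -0.914, 0.001], [-0.001, -0.001, -1.0]]
ft_force: [0.2, 0.0, -1.4]
grip_width: 0.0086
```

```bash
python3 plan.py 0.3898 0.0295 0.021 24
```

```text
t 37.15 pos [0.3885 0.0291 0.1148] q [-13.  14. 109.   0.  57.  53.] f [ 0.2  0.  -1.4] w 0.0086
turn total [-0.01  0.01 -0.02] 1 x [-0.009  0.007 -0.015]
shift total [0.03 0.   2.35] 4 x [0.009 0.001 0.586]
```

Call:
jog_arm(
  plan=[
    [[0.03,0,0.4,0,0,0],[0,0,0.6,0,0,0],[0,0,0.5,0,0,0],[0,0,0.4,0,0,0],[0,0,0.3,0,0,0],[0,0,0.17,0,0,0],[0,0,0,0,0,0],[0,0,0,0,0,0]],
  ],
)

```text
time_s: 37.95
position: [0.391, 0.0272, 0.0206]
tool_rot: [[0.915, 0.404, 0.0], [0.404, -0.915, -0.0], [0.0, 0.0, -1.0]]
ft_force: [0.9, -0.7, -1.4]
grip_width: 0.0084
```

Call:
jog_arm(
  plan=[
    [[0,0,0,0,0,0],[0,0,0,0,0,0],[0,0,0,0,0,0],[0,0,0,0,0,0]],
  ],
  grip=-0.2,
)

```text
time_s: 38.35
position: [0.3909, 0.0275, 0.0206]
tool_rot: [[0.914, 0.405, 0.0], [0.405, -0.914, -0.0], [0.0, 0.0, -1.0]]
ft_force: [-0.5, 0.4, -0.2]
grip_width: 0.0343
```

Call:
jog_arm(
  plan=[
    [[0,0,-0.3,0,0,0],[0,0,-0.6,0,0,0],[0,0,-0.7,0,0,0],[0,0,-0.6,0,0,0],[0,0,-0.4,0,0,0],[0,0,0,0,0,0]],
  ],
)

```text
time_s: 38.95
position: [0.3917, 0.0273, 0.1261]
tool_rot: [[0.914, 0.405, 0.004], [0.405, -0.914, -0.001], [0.003, 0.003, -1.0]]
ft_force: [-0.4, -0.1, -1.0]
grip_width: 0.0341
```

```bash
python3 clips.py | grep -v 'col.*, [2-6][0-9]\.[05]\]'; python3 plan.py 0.4955 -0.3130 0.125 -74.5
```

```text
scene {'n': 316, 'col': [235.0, 198.0, 76.0], 'lug': [0.3159, -0.1583], 'yaw': 83.119, 'reach': 0.0854}
scene {'n': 2373, 'col': [154.0, 138.0, 133.0], 'lug': [0.6857, -0.0614], 'yaw': 154.6468, 'reach': 0.1225}
scene {'n': 497, 'col': [134.0, 119.0, 114.0], 'lug': [0.4967, -0.3139], 'yaw': -74.4324, 'reach': 0.0844}
top {'n': 1312, 'col': [232.0, 218.0, 204.0], 'lug': [0.673, -0.0561], 'yaw': 155.779, 'reach': 0.1136}
top {'n': 221, 'col': [161.0, 146.0, 135.0], 'lug': [0.4942, -0.3112], 'yaw': -74.6386, 'reach': 0.085}
t 39.05 pos [0.3906 0.0275 0.1242] q [-13.  14. 108.   0.  59.  53.] f [ 1.3 -0.1  0.8] w 0.0342
turn total [-0.    0.   11.45] 15 x [-0.     0.     0.763]
shift total [ 8.9  -0.25 -0.02] 13 x [ 0.685 -0.019 -0.002]
```

Call:
jog_arm(
  plan=[
    [[-0.08,0.63,0,0,0,0],[-0.08,0.63,0,0,0,0],[-0.08,0.63,0,0,0,0],[-0.08,0.63,0,0,0,0],[-0.08,0.63,0,0,0,0.8],[-0.08,0.63,0,0,0,0]],
  ],
  grip=0.2,
)

```text
time_s: 39.65
position: [0.4314, -0.1201, 0.1231]
tool_rot: [[0.957, 0.29, -0.002], [0.29, -0.957, 0.001], [-0.002, -0.002, -1.0]]
ft_force: [-0.1, 0.8, 0.2]
grip_width: 0.0514
```

Call:
jog_arm(
  plan=[
    [[0,0,0,0,0,0.8],[0,0,0,0,0,0.8],[0,0,0,0,0,0.8],[0,0,0,0,0,0.8],[0,0,0,0,0,0.8],[0,0,0,0,0,0.8],[0,0,0,0,0,0.8],[0,0,0,0,0,0.8],[0,0,0,0,0,0.8],[0,0,0,0,0,0.8]],
  ],
)

```text
time_s: 40.65
position: [0.4311, -0.119, 0.1231]
tool_rot: [[0.615, -0.788, -0.002], [-0.788, -0.615, 0.001], [-0.002, 0.001, -1.0]]
ft_force: [-0.1, 0.4, -0.5]
grip_width: 0.0508
```

```bash
python3 plan.py 0.4955 -0.3130 0.12 -74.5
```

```text
t 40.65 pos [ 0.4311 -0.119   0.1231] q [-31.  19. 100.  -0.  62. 111.] f [-0.1  0.4 -0.5] w 0.0508
turn total [0.01 0.01 2.62] 4 x [0.002 0.004 0.654]
shift total [ 5.1  -0.26  0.08] 8 x [ 0.638 -0.032  0.01 ]
```

Call:
jog_arm(
  plan=[
    [[0,0,0,0,0,0.65],[0,0,0,0,0,0.65],[0,0,0,0,0,0.65],[0,0,0,0,0,0.66]],
  ],
)

```text
time_s: 41.05
position: [0.431, -0.119, 0.1231]
tool_rot: [[0.269, -0.963, -0.002], [-0.963, -0.269, 0.001], [-0.002, 0.002, -1.0]]
ft_force: [0.1, 0.4, -0.3]
grip_width: 0.0509
```

Call:
jog_arm(
  plan=[
    [[0.63,-0.03,0,0,0,0],[0.63,-0.03,0,0,0,0],[0.63,-0.03,0,0,0,0],[0.63,-0.03,0,0,0,0],[0.63,-0.03,0,0,0,0],[0.63,-0.03,0,0,0,0],[0.63,-0.03,0,0,0,0],[0.63,-0.03,0,0,0,0],[0,0,0,0,0,0],[0,0,0,0,0,0]],
  ],
)

```text
time_s: 42.05
position: [0.4953, -0.3102, 0.1228]
tool_rot: [[0.272, -0.962, -0.002], [-0.962, -0.273, 0.002], [-0.003, 0.001, -1.0]]
ft_force: [-0.4, 0.5, 0.8]
grip_width: 0.051
```

```bash
python3 clips.py | grep -v 'col.*, [2-6][0-9]\.[05]\]'; python3 plan.py 0.4955 -0.3130 0.0145 -74.5
```

```text
scene {'n': 2383, 'col': [149.0, 132.0, 127.0], 'lug': [0.6859, -0.061], 'yaw': 160.3096, 'reach': 0.1253}
scene {'n': 503, 'col': [180.0, 161.0, 156.0], 'lug': [0.4962, -0.3129], 'yaw': -74.7207, 'reach': 0.0852}
top {'n': 1305, 'col': [215.0, 198.0, 185.0], 'lug': [0.6731, -0.0562], 'yaw': 151.8155, 'reach': 0.1133}
t 42.15 pos [ 0.4954 -0.3096  0.1236] q [-44.  31.  78.   0.  71. 121.] f [ 0.2  0.1 -0.3] w 0.0513
turn total [0.01 0.01 0.04] 1 x [0.006 0.012 0.043]
shift total [0.08 0.02 2.73] 4 x [0.021 0.005 0.682]
```

Call:
jog_arm(
  plan=[
    [[0.08,0.02,0.4,0,0,0.04],[0,0,0.6,0,0,0],[0,0,0.6,0,0,0],[0,0,0.5,0,0,0],[0,0,0.4,0,0,0],[0,0,0.2,0,0,0],[0,0,0,0,0,0]],
  ],
)

```text
time_s: 42.85
position: [0.4956, -0.313, 0.0158]
tool_rot: [[0.268, -0.963, -0.001], [-0.963, -0.268, 0.001], [-0.002, 0.001, -1.0]]
ft_force: [-0.5, -0.7, -0.1]
grip_width: 0.0509
```

Call:
jog_arm(
  plan=[
    [[0,0,0,0,0,0],[0,0,0,0,0,0],[0,0,0,0,0,0],[0,0,0,0,0,0],[0,0,0,0,0,0],[0,0,0,0,0,0],[0,0,0,0,0,0]],
  ],
  grip=-1,
)

```text
time_s: 43.55
position: [0.4963, -0.3141, 0.0174]
tool_rot: [[0.267, -0.964, 0.001], [-0.964, -0.267, -0.001], [0.001, -0.001, -1.0]]
ft_force: [-0.3, 1.2, 6.2]
grip_width: 0.0084
```

Call:
jog_arm(
  plan=[
    [[0,0,-0.3,0,0,0],[0,0,-0.6,0,0,0],[0,0,-0.6,0,0,0],[0,0,-0.6,0,0,0],[0,0,-0.4,0,0,0],[0,0,0,0,0,0]],
  ],
)

```text
time_s: 44.15
position: [0.4967, -0.3145, 0.1192]
tool_rot: [[0.267, -0.964, 0.003], [-0.964, -0.267, -0.003], [0.004, -0.002, -1.0]]
ft_force: [1.0, 0.4, -1.3]
grip_width: 0.0085
```

```bash
python3 plan.py 0.40 0.0 0.12 -74.5;  python3 plan.py 0.3532 0.1117 0.12 24
```

```text
t 44.15 pos [ 0.4967 -0.3145  0.1192] q [-44.  31.  78.   0.  70. 121.] f [ 1.   0.4 -1.3] w 0.0085
turn total [-0.02 -0.03  0.  ] 1 x [-0.016 -0.027  0.001]
shift total [-8.22  0.23 -0.02] 12 x [-0.685  0.019 -0.002]
t 44.15 pos [ 0.4967 -0.3145  0.1192] q [-44.  31.  78.   0.  70. 121.] f [ 1.   0.4 -1.3] w 0.0085
turn total [ 1.000e-02 -3.000e-02 -1.146e+01] 15 x [ 0.001 -0.002 -0.764]
shift total [  1.06 -11.19  -0.02] 17 x [ 0.062 -0.658 -0.001]
```

Call:
jog_arm(
  plan=[
    [[0,0,0,0,0,-0.8],[0,0,0,0,0,-0.8],[0,0,0,0,0,-0.8],[0,0,0,0,0,-0.8],[0,0,0,0,0,-0.8],[0,0,0,0,0,-0.8],[0,0,0,0,0,-0.8],[0,0,0,0,0,-0.8],[0,0,0,0,0,-0.8],[0,0,0,0,0,-0.8]],
  ],
)

```text
time_s: 45.15
position: [0.4956, -0.3135, 0.1155]
tool_rot: [[0.995, -0.095, -0.001], [-0.095, -0.995, 0.001], [-0.001, -0.001, -1.0]]
ft_force: [0.1, -0.6, -1.5]
grip_width: 0.0086
```

Call:
jog_arm(
  plan=[
    [[0,0,0,0,0,-0.8],[0,0,0,0,0,-0.8],[0,0,0,0,0,-0.8],[0,0,0,0,0,-0.8],[0,0,0,0,0,-0.26],[0.06,-0.65,0,0,0,0],[0.06,-0.65,0,0,0,0],[0.06,-0.65,0,0,0,0],[0.06,-0.65,0,0,0,0],[0.06,-0.65,0,0,0,0]],
  ],
)

```text
time_s: 46.15
position: [0.4532, -0.1889, 0.1158]
tool_rot: [[0.914, 0.406, -0.001], [0.406, -0.914, 0.001], [-0.001, -0.001, -1.0]]
ft_force: [0.2, -0.7, -1.4]
grip_width: 0.0087
```

Call:
jog_arm(
  plan=[
    [[0.06,-0.65,0,0,0,0],[0.06,-0.65,0,0,0,0],[0.06,-0.65,0,0,0,0],[0.06,-0.65,0,0,0,0],[0.06,-0.65,0,0,0,0],[0.06,-0.65,0,0,0,0],[0.06,-0.65,0,0,0,0],[0.06,-0.65,0,0,0,0],[0.06,-0.65,0,0,0,0],[0.06,-0.65,0,0,0,0]],
  ],
)

```text
time_s: 47.15
position: [0.3693, 0.0581, 0.116]
tool_rot: [[0.914, 0.406, -0.001], [0.406, -0.914, 0.0], [-0.001, -0.001, -1.0]]
ft_force: [-0.3, 0.1, -1.9]
grip_width: 0.0081
```

```bash
python3 plan.py 0.3532 0.1117 0.0225 24; python3 - <<'E'
from meas import *
p,d=vision.get_image('top'); show('tr1.png',cv2.resize(p[120:300,150:320,::-1],None,fx=3.3,fy=3.3))
E
```

```text
t 47.15 pos [0.3693 0.0581 0.116 ] q [ -9.  13. 111.   0.  56.  57.] f [-0.3  0.1 -1.9] w 0.0081
turn total [-0.    0.01 -0.  ] 1 x [-0.004  0.006 -0.002]
shift total [ 0.18 -1.39  2.34] 4 x [ 0.044 -0.347  0.585]
```

View pics/tr1.png

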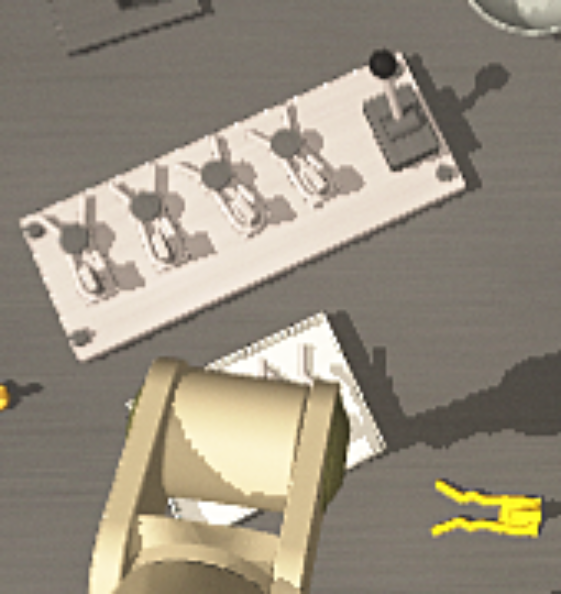

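Call:
jog_arm(
  plan=[
    [[0.06,-0.46,0,0,0,0],[0.06,-0.46,0,0,0,0],[0.06,-0.46,0,0,0,0],[0,0,0.4,0,0,0],[0,0,0.6,0,0,0],[0,0,0.5,0,0,0],[0,0,0.4,0,0,0],[0,0,0.28,0,0,0],[0,0,0.14,0,0,0],[0,0,0,0,0,0]],
  ],
)

```text
time_s: 48.2
position: [0.3539, 0.1104, 0.0231]
tool_rot: [[0.914, 0.407, -0.002], [0.407, -0.914, 0.0], [-0.002, -0.001, -1.0]]
ft_force: [0.4, 0.4, -0.7]
grip_width: 0.0083
```

Call:
jog_arm(
  plan=[
    [[0,0,0,0,0,0],[0,0,0,0,0,0]],
  ],
)

```text
time_s: 48.4
position: [0.3546, 0.1104, 0.0241]
tool_rot: [[0.914, 0.407, 0.001], [0.407, -0.914, -0.0], [0.001, 0.0, -1.0]]
ft_force: [0.1, -0.2, -1.0]
grip_width: 0.0087
```

Call:
jog_arm(
  plan=[
    [[0,0,0,0,0,0],[0,0,0,0,0,0],[0,0,0,0,0,0],[0,0,0,0,0,0]],
  ],
  grip=-0.2,
)

```text
time_s: 48.8
position: [0.3544, 0.1104, 0.0238]
tool_rot: [[0.914, 0.407, 0.0], [0.407, -0.914, -0.0], [0.0, 0.0, -1.0]]
ft_force: [-0.1, -0.8, -0.7]
grip_width: 0.0342
```

Call:
jog_arm(
  plan=[
    [[0,0,-0.3,0,0,0],[0,0,-0.6,0,0,0],[0,0,-0.7,0,0,0],[0,0,-0.7,0,0,0],[0,0,-0.7,0,0,0],[0,0,-0.7,0,0,0],[0,0,0,0,0,0]],
  ],
)

```text
time_s: 49.5
position: [0.3557, 0.1105, 0.1744]
tool_rot: [[0.914, 0.407, 0.006], [0.407, -0.914, -0.0], [0.006, 0.003, -1.0]]
ft_force: [-0.6, 0.3, -0.4]
grip_width: 0.0341
```

```bash
python3 plan.py 0.44 -0.25 0.17 24
```

```text
t 49.5 pos [0.3557 0.1105 0.1744] q [ -1.   7. 105.   0.  67.  65.] f [-0.6  0.3 -0.4] w 0.0341
turn total [ 0.02 -0.04  0.  ] 1 x [ 0.018 -0.039  0.   ]
shift total [-1.74  9.09  0.11] 14 x [-0.124  0.649  0.008]
```

Move the arm aside for a clear final look.

Call:
jog_arm(
  plan=[
    [[-0.12,0.64,0,0,0,0],[-0.12,0.64,0,0,0,0],[-0.12,0.64,0,0,0,0],[-0.12,0.64,0,0,0,0],[-0.12,0.64,0,0,0,0],[-0.12,0.64,0,0,0,0],[-0.12,0.64,0,0,0,0],[-0.12,0.64,0,0,0,0],[-0.12,0.64,0,0,0,0],[0,0,0,0,0,0]],
  ],
)

```text
time_s: 50.5
position: [0.409, -0.1198, 0.1708]
tool_rot: [[0.915, 0.404, -0.001], [0.404, -0.915, 0.0], [-0.001, -0.0, -1.0]]
ft_force: [-1.1, 0.6, -1.1]
grip_width: 0.034
```

```bash
python3 fitchk.py; python3 knob.py; python3 - <<'E'
from meas import *
print(env.observe()['time_s'],env.observe()['position'])
a=np.radians(24);X=np.array([np.cos(a),np.sin(a)]); Y=np.array([-np.sin(a),np.cos(a)])
for n in('top','scene'):
    p,d=vision.get_image(n); W=cloud(n,d)
    show(f'final_{n}.png',cv2.resize((p[120:300,140:380] if n=='top' else p[130:390,110:430])[:,:,::-1],None,fx=2.4,fy=2.4,interpolation=cv2.INTER_CUBIC))
    r=W[...,:2]-[.4016,.084]; x=r@X;y=r@Y
    for s in(-1,1):
        m=(abs(x)<.06)&(y*s>.005)&(abs(y)<.09)&(W[...,2]>.034)&(W[...,2]<.05)
        l=(abs(x)<.063)&(y*s>.005)&(abs(y)<.09)&(W[...,2]>.008)&(W[...,2]<.05)
        print(n,s,m.sum(),'lug',x[m].mean() if m.any() else '',y[m].mean() if m.any() else '','z',np.percentile(W[...,2][l],97),'ext',x[l].min(),x[l].max(),y[l].min(),y[l].max())
E
```

```text
[-0.   0.  -0.1]
scene pin1 head -0.0002 0.0004 tip 0.0375 y -0.0185 0.0315 ztop 0.0286 n53 lug -0.0579 -0.0322 y -0.0128 z 0.0602
scene pin2 head -0.0005 0.0008 tip 0.0380 y -0.0339 0.0308 ztop 0.0287 n49 lug -0.0574 -0.0327 y -0.0150 z 0.0598
scene pin3 head 0.0006 0.0027 tip 0.0368 y -0.0356 0.0226 ztop 0.0302 n53 lug -0.0571 -0.0324 y -0.0051 z 0.0602
scene pin4 head -0.0003 -0.0014 tip 0.0369 y -0.0229 0.0344 ztop 0.0283 n56 lug -0.0577 -0.0313 y -0.0019 z 0.0606
top pin1 head -0.0009 0.0005 tip 0.0406 y -0.0310 0.0324 ztop 0.0281 n39 lug -0.0576 -0.0346 y -0.0094 z 0.0618
top pin2 head -0.0004 0.0012 tip 0.0389 y -0.0327 0.0325 ztop 0.0291 n38 lug -0.0581 -0.0333 y -0.0122 z 0.0611
top pin3 head 0.0008 0.0008 tip 0.0383 y -0.0301 0.0249 ztop 0.0293 n48 lug -0.0589 -0.0338 y -0.0010 z 0.0613
top pin4 head 0.0004 0.0011 tip 0.0368 y -0.0337 0.0326 ztop 0.0283 n53 lug -0.0569 -0.0318 y -0.0007 z 0.0604
scene 108 (np.float64(0.026430178000705625), np.float64(0.04933722174992141), np.float64(0.1258915868966916))
top 56 (np.float64(0.026035626485127476), np.float64(0.04678911401107258), np.float64(0.12728132723758104))
50.7 [ 0.4082 -0.1168  0.1712]
top -1 26 lug -0.030567069566338333 -0.047046818798658734 z 0.042265907059515384 ext -0.06278260234574198 0.06271784096578474 -0.08937852363845435 -0.006380519100800491
top 1 30 lug -0.03157837908722171 0.04312024785111067 z 0.04278317973800639 ext -0.0616264118617754 0.05798336445562432 0.00557368411325908 0.08782731185030586
scene -1 41 lug -0.0290758415491738 -0.04933816876695829 z 0.041770000105362845 ext -0.0467947208447352 0.05186004965727918 -0.07175920451167737 -0.02332902653279582
scene 1 38 lug -0.031055489441778963 0.04189688139188782 z 0.04134627755071508 ext -0.04662618384883704 0.05166429460423907 0.020401379641317774 0.06621688723613017
```

View pics/final_top.png

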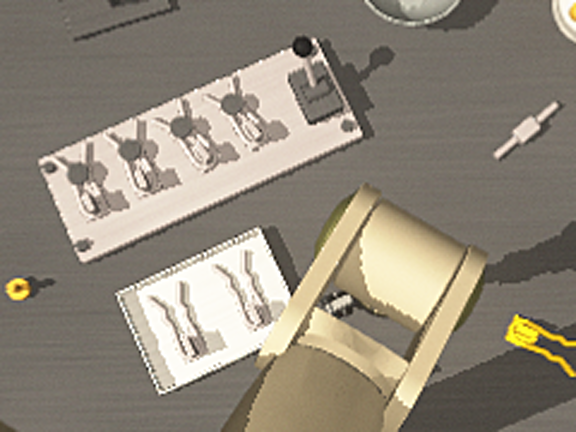

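View pics/final_scene.png

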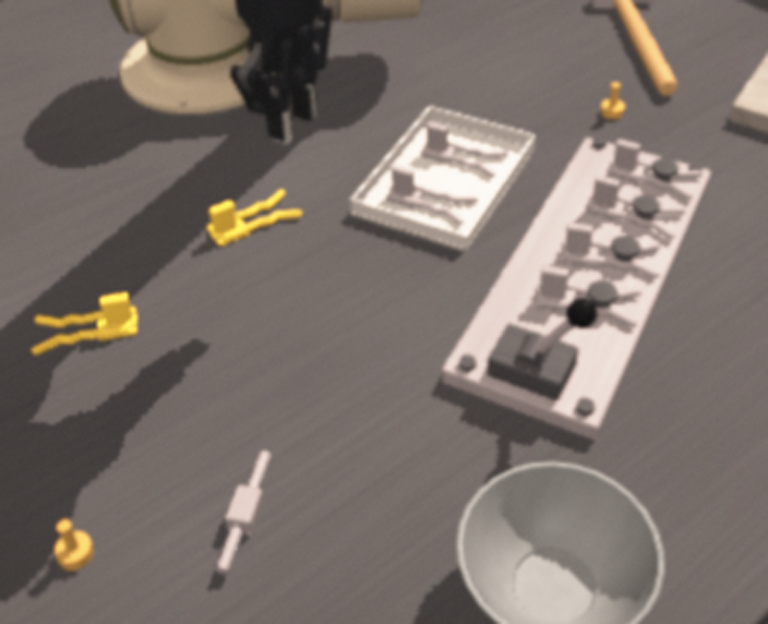

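```bash
python3 -c "
from rig import close_job
print(close_job())"
```

```text
the job is handed in; nothing more can be done
None
```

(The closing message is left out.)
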